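Height-gauge a ceramic disc stack on a lab jack

TASK

Stack all the loose white ceramic discs flat and centred on the lab jack's platform, the widest at the bottom and the narrowest on top, and only then swing the gauge arm fully in over the stack. Then raise the jack by its knob until the top disc just touches the gauge's spring-loaded foot and lifts it a few millimetres (about 4), never driving it up hard against the arm, and leave it so. Do not disturb the other things on the bench.

Things in the scene. Friction and masses are not known exactly. Their poses are not given: they have to be found in the camera images.
- station: fixed aluminium base plate 170 x 380 x 12 mm, its long side along its y, on the bench. It carries, along its y axis: the gearbox with the jack's knob at y = -150 mm, the screw lab jack at the middle, and the gauge's round steel pillar at y = +150 mm. Origin at the centre of its underside; only its place and yaw differ from start to start.
- platform_centre (a point): centre of the top face of the lab jack's square steel platform, marked by a thin engraved cross and circle; platform 110 x 110 x 8 mm, moving straight up and down on scissor links. Top face 70 mm above the bench when fully lowered, at most 54 mm higher. Axes as those of the station.
- jack_knob (a joint): turn of the jack's knob, rad, 0 (platform fully lowered) to 18. Grows when turned clockwise seen from above, and each rad then raises the platform 3 mm. The screw holds itself wherever it is left; turning takes 0.1 to 0.2 N m.
- knob_top (a point): centre of the top of the jack's knob: an upright black fluted round knob 48 mm in diameter, 26 mm tall, turning about a vertical axis on a grey gearbox 52 mm square; its top is 100 mm above the bench, the gearbox's top 72 mm.
- gauge_arm (a joint): angle of the gauge's swing arm, rad: 0 = fully in, against its stop, with the foot right over the platform's centre; grows (to 1.8) as the arm swings clockwise seen from above, out to the station's -x side. Stays where it is left; about 0.1 N m moves it.
- gauge_hinge (a point): the arm's upright hinge axis on the pillar, at the height of the arm's underside (164 mm above the bench). The white arm is a bar 28 mm wide and 16 mm thick reaching 170 mm from this axis; it points along the station's -y when fully in.
- peg_top (a point): centre of the top of the black upright peg that moves the arm: 14 mm in diameter, standing 45 mm up from the arm's top, 105 mm from the hinge axis; its top is 225 mm above the bench.
- gauge_foot (a joint): how far the gauge's foot is pushed up against its spring, m: 0 = hanging at rest, 0.014 = hard against the arm. About 1.5 N starts it, 150 N per m beyond that.
- foot_face (a point): centre of the underside of the foot, a round steel pad 44 mm in diameter and 6 mm thick on a stem through the arm 150 mm from the hinge axis; 144 mm above the bench at rest. The stem's top shows 12 mm above the arm at rest and rises with the foot.
- disc68: plain white ceramic disc, 68 mm in diameter, 14 mm thick, solid, flat on both sides; may be absent; either face may be up. Origin at its middle (7 mm above what it lies on), z along its axis. Starts flat on the bench.
- disc60: plain white ceramic disc, 60 mm in diameter, 14 mm thick, solid, flat on both sides; may be absent; either face may be up. Origin at its middle (7 mm above what it lies on), z along its axis. Starts flat on the bench.
- disc52: plain white ceramic disc, 52 mm in diameter, 14 mm thick, solid, flat on both sides; may be absent; either face may be up. Origin at its middle (7 mm above what it lies on), z along its axis. Starts flat on the bench.
- disc44: plain white ceramic disc, 44 mm in diameter, 14 mm thick, solid, flat on both sides; may be absent; either face may be up. Origin at its middle (7 mm above what it lies on), z along its axis. Starts flat on the bench.
- beaker: bystander: open glass beaker, 64 mm wide, 85 mm tall. Origin at the centre of its underside.
- reagent_bottle: bystander: amber bottle, 68 mm wide, 150 mm tall. Origin at the centre of its underside.
- vial: bystander: small capped glass vial, 28 mm wide, 45 mm tall, among the discs. Origin at the centre of its underside.
- spanner: bystander: steel spanner 180 mm long lying flat along its x. Origin under its middle.
- solvent_jar: bystander: glass jar with a lid, 80 mm wide, 100 mm tall. Origin at the centre of its underside.
- weight_case: bystander: closed wooden case 130 x 90 x 45 mm. Origin at the centre of its underside.
Mind the look-alikes: they are no part of the job. What is shaped like the disc52 but green or red is not meant. Leave any orange look-alike of the disc60 alone.

How it is judged:
By the outcome, as a careful person would: the job done as asked, in the order asked, and still so for the second after the job is handed in, with the robot touching nothing.
Of disc68, disc60, disc52, disc44 only 2 to 4 are there at a start; the rules pass over those that are not, and their reading is None.
At some moment in a run one of disc68, disc60, disc52, disc44 may be knocked a few centimetres aside while the robot is not near it.
Once in a run the grip may slacken for a moment while it holds something.
It also fails if it takes over 210 s, if anything falls off the work surface, if the arm or the gripper's body presses on something with over 40 N, if the wrist force passes 120 N, or if a joint passes its speed limit or range.

ROBOT

A 6-joint arm with a two-finger parallel gripper is mounted at the origin on the work surface. World frame = base frame: x ahead of the robot, y to its left, z up, the work surface at z = 0. Lengths are in mm, angles in rad, forces in N, time in s.
With the tool pointing down it reaches from about 350 to 875 mm from the base axis. Payload 4.2 kg.
Tool frame: the origin (TCP) lies midway between the tips of the shut fingers; the grasp point (between the pads) lies 19 mm behind it; z points along the fingers, y is the line along which they close (so a half turn about z gives the same grasp; the last joint's range is limited). The gripper opens to 85 mm and grips with 20 to 120 N. Pads are 22 mm wide; open, the fingers measure 114 mm over their backs; the gripper's body (76 mm by 85 mm) begins 54 mm behind the grasp point. The pads swing forward as they close: fully open they stand 13 mm farther back than shut.
Start: joints at [1.517, 0.385, 0.008, 0, -1.194, -0.259], TCP at [192.295, 594.661, 231.312] pointing down, gripper open.
Joint ranges: [-3.14, 3.14], [-1.21, 2.06], [-1.07, 1.41], [-3.16, 2.05], [-2.99, -0.16], [-3.1, 3.1]. Speed limits (rad/s): [2.79, 2.79, 3.14, 3.14, 3.14, 3.14].

INTERFACE

Orientations are given as a unit quaternion [x, y, z, w].
In Python, from bench import read_state, get_image, job_done gives the robot as it stands.
- The arm moves only by the shell command python3 -m jog 'ROWS'. ROWS is JSON, a list of rows, each a list of 3 entries, a list of its own where there are three numbers: the shift along the world's x, y, z scaled (see below), then the turn, a rotation vector about the world's x, y, z scaled (see below), then the gripper's target within -1 to 1 (shut at 1, half-way at 0, fully open at -1). In form: [[[x, y, z], [wx, wy, wz], claw], ...]. A call has 1 to 20 rows; each row is the pose to reach, as a shift and turn from the pose commanded when the call began; what a row does not reach only later rows make up. The controller multiplies each number of a shift by 10 cm and each number of a turn by 120 degrees. A row lasts 1/10 s, in which the tool goes at most 50 mm and 8.59 degrees, less where a joint would pass 70% of its speed; a pose out of reach is approached as far as the arm can. A call with a number of a shift or a turn outside -1 to 1 is refused whole. A call with a gripper value outside its range is refused whole. The fingers move at their own pace and stop on an object; the grip force is fixed at half the most. Time passes only in rows, so rows that repeat a pose let the fingers close. It gives the time, the measured TCP pose, the force, the opening and the grip force at its end, in the units of the state.
- read_state(): the state, without advancing time (a new reading comes with each control period).
- get_image(name): name is "scene" or "top"; returns a dict with "frame" (420x560x3 uint8, red, green, blue), "range_z" (420x560 float32, mm along the optical axis (not along the pixel's ray), 0 where there is no reading), "fx", "fy", "cx", "cy" (pixels), "R" (3x3) and "t" (3): a world point X has camera coordinates R X + t. Camera axes: x right, y down, z forward; pixel columns grow to the right and rows downward; lengths in mm; the calibration is good to about 2 mm. A picture is of the moment at which its call begins.
- job_done(): hands the job in; it is judged then, once.
The state is a dict: "clock": time; "joints": joint angles; "joint_vel": joint speeds; "joint_efforts": joint torques, N m; "position": TCP position; "ee_rot": TCP orientation; "contact_force": force on the tool from outside, world axes, zero at the start; "wrist_torque": the same for the moment, N m; "gripper_width": finger opening in mm; "grasp_force": force on a finger pad.
Only numpy, scipy, OpenCV 4.12 (cv2) and the standard library are available. Lean on these libraries where they do the work, as an engineer would, in place of code of your own. Each camera call takes 0.05 s, during which the arm holds its last target. There are 200 camera calls.

## Working session

There is one attempt and no reset: what is moved stays moved. The work goes in short steps, Python scripts to look and compute and a shell command to move; the robot and the scene stay as the last step left them, time stands still between calls to the robot, and variables do not carry over. Pictures are saved under pics/ and viewed, at most 17 in all, crops included, and the job is handed in when it is done.

```bash
ls; mkdir -p pics
python3 - <<'E'
from bench import *
import cv2,numpy as np
print(read_state())
for n in("scene","top"):
    d=get_image(n);cv2.imwrite(f"pics/{n}0.png",d["frame"][:,:,::-1]);np.savez(f"pics/{n}0.npz",**d);print(n,d["fx"],d["cx"],d["cy"],np.round(d["R"],3).tolist(),d["t"])
E
```

```text
pics
{'clock': 0.0, 'joints': array([ 1.51659890e+00,  3.85547917e-01,  6.59585814e-03, -4.63568257e-04,
       -1.19396229e+00, -2.58604470e-01]), 'joint_vel': array([-1.61980729e-03,  1.68792755e-03, -1.12114174e-03, -6.51052890e-05,
        7.05411922e-04,  4.88069075e-04]), 'joint_efforts': array([ 5.36576181e-05, -3.92294669e+01,  1.88399345e+01,  4.18605968e+00,
       -4.62297321e-03,  7.79626902e-06]), 'position': array([192.13784064, 594.12082077, 230.22030805]), 'ee_rot': array([ 9.87780381e-01, -1.55848485e-01, -1.06259959e-04,  1.07546365e-03]), 'contact_force': array([ 0.43191275, -0.69739933, -0.0799226 ]), 'wrist_torque': array([-0.0347732 ,  0.05993447, -0.0265432 ]), 'grasp_force': 0.0, 'gripper_width': 85.58376038587963}
scene 452.73218926082393 274.7816003293359 212.21767551243371 [[-0.115, 0.993, 0.018], [0.545, 0.078, -0.835], [-0.83, -0.086, -0.551]] [  43.71868056 -153.49012226 2097.01548053]
top 385.2297188076383 276.2688920013923 206.37271995961092 [[-0.028, -0.999, 0.018], [-0.987, 0.025, -0.161], [0.16, -0.022, -0.987]] [   7.25109846  518.09368793 1096.5457007 ]
```

View pics/scene0.png

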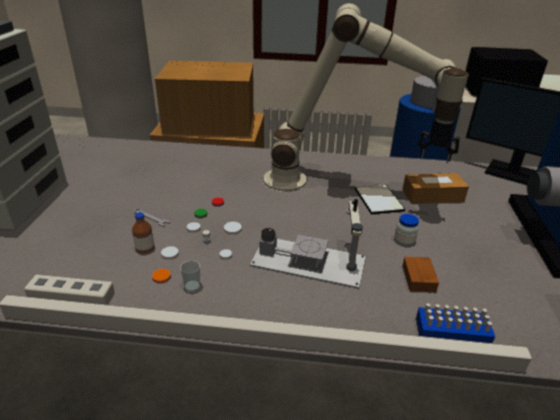

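View pics/top0.png

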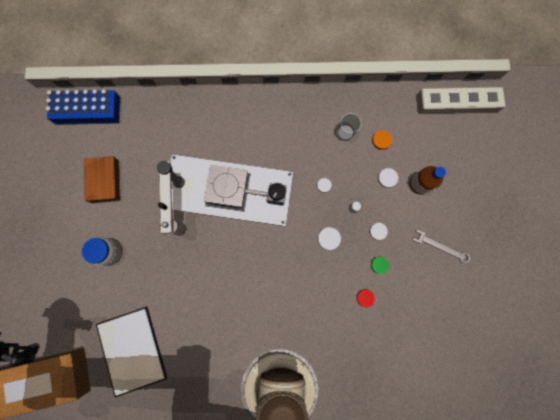

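Top view: the white discs are at (324,185), (388,178), (378,231) and (330,238). Look-alikes are orange (382,140), green (380,265) and red (366,298). The vial cap is at (356,207), the station at about (230,190), and the arm is swung out along (165,170)-(166,230). Next I measure all of these.

```bash
cat > h.py <<'E'
from bench import *
import cv2,numpy as np
def w(d,u,v,z):
    "pixel on plane height z -> world"
    r=d["R"].T@np.array([(u-d["cx"])/d["fx"],(v-d["cy"])/d["fy"],1]);c=-d["R"].T@d["t"]
    return c+r*(z-c[2])/r[2]
def px(d,X):
    c=d["R"]@np.asarray(X,float)+d["t"];return d["fx"]*c[0]/c[2]+d["cx"],d["fy"]*c[1]/c[2]+d["cy"]
def white(d):
    f=d["frame"].astype(int);return ((f.min(2)>140)&(f.max(2)-f.min(2)<40)).astype(np.uint8)
def topmap(d,z,x0,x1,y0,y1,s=2.):
    "rectify plane z: image with s px/mm, rows=-x, cols=-y"
    P=np.float32([[x1,y1],[x1,y0],[x0,y0],[x0,y1]]);src=np.float32([px(d,[*p,z]) for p in P])
    W,H=int((y1-y0)*s),int((x1-x0)*s)
    return cv2.warpPerspective(d["frame"],cv2.getPerspectiveTransform(src,np.float32([[0,0],[W,0],[W,H],[0,H]])),(W,H),flags=cv2.INTER_CUBIC)
def discs(d,z,x0,x1,y0,y1,s=2.,amin=800,frac=.5):
    im=topmap(d,z,x0,x1,y0,y1,s);g=im.astype(int);m=((g.min(2)>135)&(g.max(2)-g.min(2)<45)).astype(np.uint8)
    n,l,st,c=cv2.connectedComponentsWithStats(m);out=[]
    for i in range(1,n):
        a=st[i,4]/s/s
        if a>amin: out.append([round(x1-c[i][1]/s,1),round(y1-c[i][0]/s,1),round(2*np.sqrt(a/np.pi),1),st[i,2]/s,st[i,3]/s])
    return out
E
python3 - <<'E'
from h import *
d=dict(np.load("pics/top0.npz"));
print("z at plane check",[ (w(d,u,v,0)).round(0)[:2].tolist() for u,v in((324,185),(388,178),(378,231),(330,238))])
f=d["frame"]
for u,v in((324,185),(388,178),(378,231),(330,238),(356,207),(164,200)):
    zc=d["range_z"][v,u];X=d["R"].T@(np.array([(u-d["cx"])/d["fx"]*zc,(v-d["cy"])/d["fy"]*zc,zc])-d["t"]);print(u,v,X.round(1),f[v,u])
print(discs(d,14,200,800,-450,0,amin=300))
im=topmap(d,12,360,640,-60,340,2);cv2.imwrite("pics/st12.png",im[:,:,::-1])
E
```

```text
z at plane check [[588.0, -157.0], [606.0, -359.0], [441.0, -316.0], [424.0, -168.0]]
324 185 [ 585.2 -155.3   14.3] [202 200 204]
388 178 [ 602.3 -353.9   14.7] [200 197 203]
378 231 [ 440.  -312.1   11.8] [197 197 200]
330 238 [ 422.6 -165.6   13.5] [201 200 205]
356 207 [ 509.6 -242.1   46. ] [203 200 203]
164 200 [519.6 286.  180.7] [199 196 192]
[[np.float64(760.9), np.float64(-235.2), np.float64(22.4), np.float64(32.0), np.float64(22.0)], [np.float64(558.4), np.float64(-27.1), np.float64(86.3), np.float64(61.5), np.float64(179.5)], [np.float64(605.7), np.float64(-355.7), np.float64(61.4), np.float64(61.5), np.float64(61.5)], [np.float64(587.1), np.float64(-155.9), np.float64(45.4), np.float64(45.5), np.float64(46.0)], [np.float64(518.9), np.float64(-250.6), np.float64(28.1), np.float64(27.0), np.float64(29.5)], [np.float64(440.4), np.float64(-314.0), np.float64(53.3), np.float64(53.5), np.float64(54.5)], [np.float64(422.6), np.float64(-163.4), np.float64(69.4), np.float64(69.0), np.float64(70.5)], [np.float64(419.4), np.float64(-438.3), np.float64(26.6), np.float64(34.0), np.float64(38.5)]]
```

View pics/st12.png

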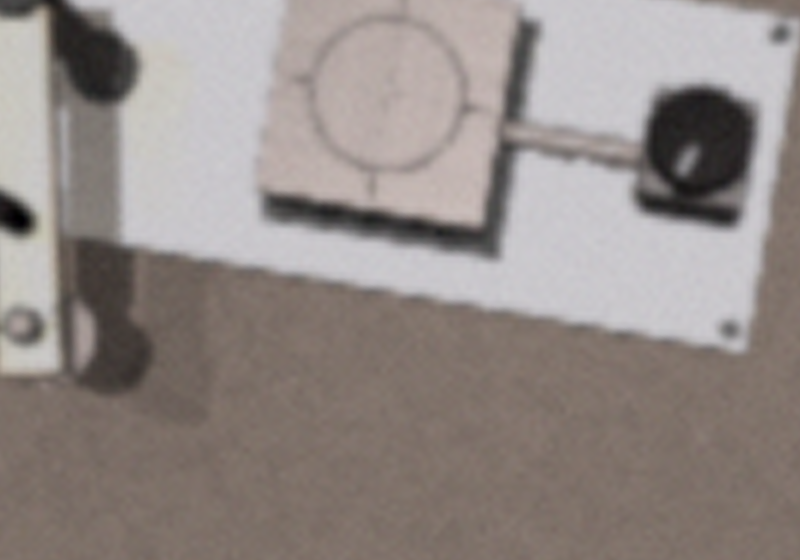

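All four discs are present: d68 (423,-163), d60 (606,-356), d52 (440,-314), d44 (587,-156). The vial is between them and the arm is swung out. Next I fix the station pose and check the choice of discs in a close crop.

Run:
```python
from h import *
d=dict(np.load("pics/top0.npz"))
x1,y1,s=640,340,2.
def rect(z,mask):
    im=topmap(d,z,360,x1,-60,y1,s).astype(int);m=mask(im).astype(np.uint8)
    m=cv2.morphologyEx(m,cv2.MORPH_CLOSE,np.ones((9,9)));m=cv2.morphologyEx(m,cv2.MORPH_OPEN,np.ones((21,21)))
    n,l,st,c=cv2.connectedComponentsWithStats(m);o=[]
    for i in range(1,n):
        cs,_=cv2.findContours((l==i).astype(np.uint8),0,2);r=cv2.minAreaRect(cs[0]);(cx,cy),e=cv2.minEnclosingCircle(cs[0])
        o.append([round(v,1) for v in(x1-r[0][1]/s,y1-r[0][0]/s,r[1][0]/s,r[1][1]/s,r[2],x1-c[i][1]/s,y1-c[i][0]/s,2*e/s)])
    return o
print("plat",rect(70,lambda g:(g[...,0]-g[...,2]>8)&(g.min(2)>150)))
print("knob",rect(100,lambda g:g.max(2)<70))
print("arm",rect(180,lambda g:(g.min(2)>150)&(abs(g[...,0]-g[...,2])<25)))
print("plate",rect(12,lambda g:(g.min(2)>150)))
im=topmap(d,70,440,640,-20,240,3);cv2.imwrite("pics/p70.png",im[:,:,::-1])
cv2.imwrite("pics/dcrop.png",topmap(d,14,380,660,-400,-120,2)[:,:,::-1])
```

```text
plat [[581.0, 140.0, 108.4, 110.2, 10.0, np.float64(579.9), np.float64(139.8), 149.2], [579.0, 321.5, 72.0, 17.0, 90.0, np.float64(579.1), np.float64(322.5), 73.0], [587.2, 250.2, 31.5, 20.5, 90.0, np.float64(587.7), np.float64(250.4), 36.3], [491.2, 320.0, 21.5, 11.0, 90.0, np.float64(491.2), np.float64(320.1), 23.7]]
knob [[591.0, 273.5, 39.0, 34.0, 90.0, np.float64(590.4), np.float64(273.7), 48.2], [546.0, -7.0, 57.0, 46.0, 90.0, np.float64(549.3), np.float64(-7.5), 59.3], [488.8, 269.2, 26.5, 17.5, 90.0, np.float64(489.2), np.float64(269.1), 31.2], [452.0, 259.8, 26.0, 20.5, 90.0, np.float64(451.9), np.float64(259.7), 28.7]]
arm [[544.4, 121.4, 324.6, 146.5, 10.2, np.float64(547.1), np.float64(116.9), 343.6], [548.0, 285.6, 79.4, 26.3, 86.7, np.float64(549.0), np.float64(285.2), 82.5], [479.0, 282.5, 29.0, 25.0, 90.0, np.float64(479.1), np.float64(282.5), 38.0], [442.2, 282.2, 10.5, 19.5, 90.0, np.float64(442.3), np.float64(282.3), 21.9]]
plate [[554.0, 116.5, 172.0, 347.0, 90.0, np.float64(566.8), np.float64(116.9), 364.0], [583.3, 327.2, 93.5, 25.5, 90.0, np.float64(583.6), np.float64(327.8), 96.9], [503.8, 326.5, 35.5, 27.0, 90.0, np.float64(503.6), np.float64(326.6), 44.3], [461.8, 326.0, 14.5, 28.0, 90.0, np.float64(461.2), np.float64(326.4), 30.9]]
```

View pics/p70.png

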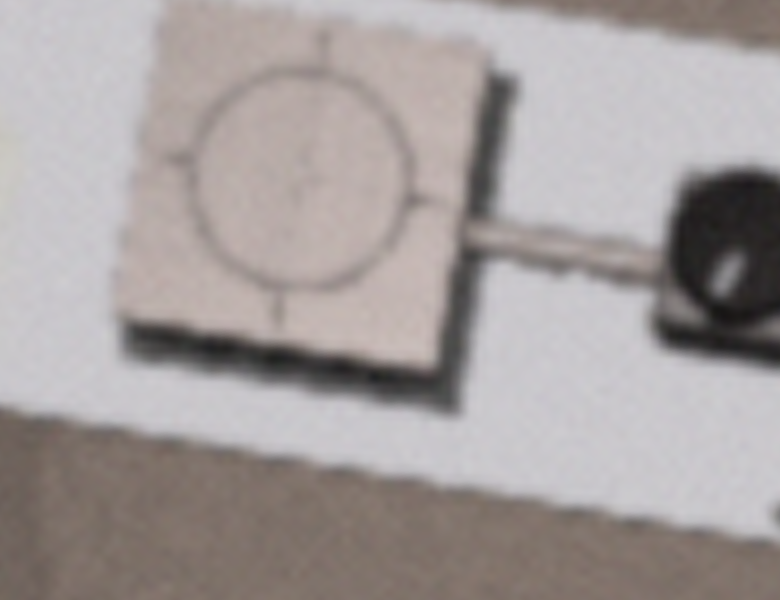

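View pics/dcrop.png

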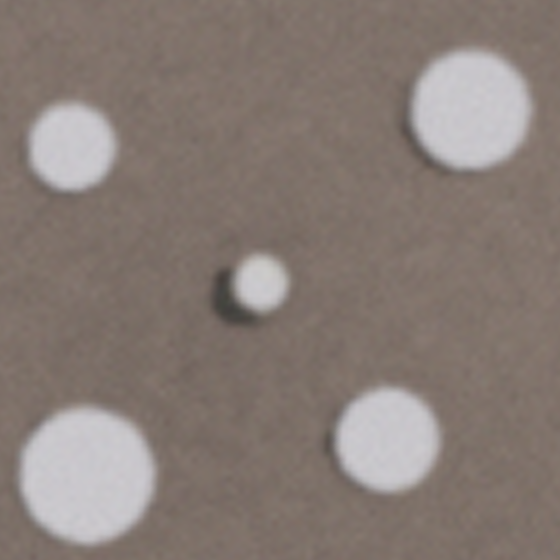

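The crops show the platform's cross at pixel (301,179) → (580,140) and the four plain white discs, with the vial between them. The bottle looks close to d60, so I measure it and the other obstacles from depth.

Run:
```python
from h import *
for n in("top","scene"):
    d=dict(np.load(f"pics/{n}0.npz"))
    v,u=np.mgrid[:420,:560];z=d["range_z"]
    C=np.stack([(u-d["cx"])/d["fx"]*z,(v-d["cy"])/d["fy"]*z,z],-1);X=(C-d["t"])@d["R"]
    for nm,(a,b,c,e),h in(("bottle",(540,680,-500,-380),(40,170)),("vial",(480,540,-280,-220),(25,60)),("beaker",(660,800,-300,-140),(30,100)),("knob",(510,600,-50,40),(92,112)),("hinge/pillar",(560,650,250,330),(100,230)),("arm",(400,580,230,340),(170,192)),("peg",(400,580,230,340),(205,240))):
        m=(z>0)&(X[...,0]>a)&(X[...,0]<b)&(X[...,1]>c)&(X[...,1]<e)&(X[...,2]>h[0])&(X[...,2]<h[1])
        P=X[m]
        if len(P)>3: print(n,nm,len(P),P.min(0).round(),P.max(0).round(),np.median(P,0).round(1))
```

```text
top bottle 631 [ 550. -487.   40.] [ 616. -420.  155.] [ 576.5 -440.6  103.6]
top vial 73 [ 499. -255.   29.] [ 524. -230.   51.] [ 512.6 -242.2   45. ]
top beaker 335 [ 724. -264.   30.] [ 787. -201.   91.] [ 764.4 -235.5   65.2]
top knob 231 [529. -32.  92.] [577.  14. 106.] [552.6  -8.8 100.5]
top hinge/pillar 336 [560. 269. 102.] [624. 303. 196.] [595.3 282.  182.7]
top arm 580 [435. 266. 170.] [579. 298. 192.] [511.3 280.  180.4]
top peg 39 [494. 275. 209.] [506. 289. 229.] [498.9 280.9 222.9]
scene bottle 500 [ 569. -484.   40.] [ 629. -417.  151.] [ 606.2 -443.9   92.7]
scene vial 50 [ 500. -256.   25.] [ 537. -228.   47.] [ 521.7 -239.2   41.1]
scene beaker 420 [ 727. -260.   30.] [ 795. -198.   89.] [ 769.3 -230.    64.2]
scene knob 106 [530. -30.  92.] [590.  17. 105.] [562.3  -6.2  98.3]
scene hinge/pillar 256 [560. 271. 101.] [635. 305. 193.] [617.3 287.4 175.1]
scene arm 159 [442. 269. 171.] [576. 299. 191.] [522.3 280.9 178.6]
scene peg 26 [499. 278. 205.] [512. 291. 225.] [508.3 283.6 217. ]
```

```bash
J="python3 -m jog"
python3 -m jog '[[[1,-1,1],[0,0,0],-1],[[1,-1,1],[0,0,0],-1],[[1,-1,1],[0,0,0],-1],[[1,-1,1],[0,0,0],-1],[[1,-1,1],[0,0,0],-1]]' &&
python3 -m jog '[[[1,-1,0],[0,0,0],-1],[[1,-1,0],[0,0,0],-1],[[1,-1,0],[0,0,0],-1],[[1,-1,0],[0,0,0],-1]]' &&
python3 -m jog '[[[0.3,-1,0],[0,0,0],-1],[[0.3,-1,0],[0,0,0],-1],[[0.3,-1,0],[0,0,0],-1]]' &&
python3 -m jog '[[[0,-1,0],[0,0,0],-1],[[0,-1,0],[0,0,0],-1],[[0,-1,0],[0,0,0],-1]]' &&
python3 -m jog '[[[0,-1,0],[0,0,0],-1],[[0,-1,0],[0,0,0],-1],[[0,-1,0],[0,0,0],-1]]' &&
python3 -m jog '[[[0,-1,0],[0,0,0],-1],[[0,-1,0],[0,0,0],-1],[[0,-1,0],[0,0,0],-1]]' &&
python3 -m jog '[[[0,-1,-0.5],[0,0,0],-1],[[0,-1,-0.5],[0,0,0],-1],[[0,-1,-0.5],[0,0,0],-1]]' &&
python3 -m jog '[[[0,-0.58,-1],[0,0,0],-1],[[0,-0.58,-1],[0,0,0],-1],[[0,-0.58,-1],[0,0,0],-1],[[0,-0.58,-1],[0,0,0],-1],[[0,-0.58,-1],[0,0,0],-1],[[0,-0.58,-1],[0,0,0],-1],[[0,-0.58,-1],[0,0,0],-1]]'
python3 - <<'E'
from h import *
d=get_image("top");print(discs(d,14,380,660,-400,-100,amin=300));cv2.imwrite("pics/a1.png",cv2.resize(d["frame"][120:300,240:440,::-1],(800,600)[:2] if 0 else (666,600)))
E
```

```text
clock: 0.6
position: [294.0, 493.8, 333.8]
ee_rot: [0.988, -0.157, 0.0, -0.002]
contact_force: [-0.8, 0.5, -0.4]
gripper_width: 85.4
grasp_force: 0.0
clock: 1.0
position: [393.8, 392.2, 329.5]
ee_rot: [0.987, -0.158, -0.001, 0.002]
contact_force: [0.4, 0.3, 0.4]
gripper_width: 85.1
grasp_force: 0.0
clock: 1.3
position: [422.0, 291.8, 330.2]
ee_rot: [0.988, -0.157, -0.001, 0.001]
contact_force: [0.3, 0.1, 0.2]
gripper_width: 85.3
grasp_force: 0.0
clock: 1.6
position: [421.0, 191.9, 330.6]
ee_rot: [0.988, -0.157, -0.001, 0.001]
contact_force: [-0.1, 0.5, 0.6]
gripper_width: 85.3
grasp_force: 0.0
clock: 1.9
position: [421.5, 92.3, 330.6]
ee_rot: [0.988, -0.158, -0.001, 0.0]
contact_force: [-0.4, 0.8, -1.1]
gripper_width: 85.3
grasp_force: 0.0
clock: 2.2
position: [422.0, -7.7, 330.4]
ee_rot: [0.987, -0.158, -0.001, 0.0]
contact_force: [-0.2, 0.9, 0.1]
gripper_width: 85.4
grasp_force: 0.0
clock: 2.5
position: [421.2, -106.1, 277.8]
ee_rot: [0.988, -0.157, -0.003, 0.0]
contact_force: [-0.6, 0.0, -1.1]
gripper_width: 85.4
grasp_force: 0.0
clock: 3.2
position: [423.4, -162.5, 182.6]
ee_rot: [0.988, -0.155, 0.002, -0.0]
contact_force: [0.1, 0.2, -0.1]
gripper_width: 85.4
grasp_force: 0.0
[[np.float64(605.7), np.float64(-355.7), np.float64(61.6), np.float64(61.5), np.float64(61.5)], [np.float64(587.2), np.float64(-156.0), np.float64(45.6), np.float64(45.5), np.float64(46.0)], [np.float64(483.8), np.float64(-179.0), np.float64(113.8), np.float64(114.5), np.float64(98.5)], [np.float64(400.6), np.float64(-165.4), np.float64(35.5), np.float64(57.0), np.float64(26.0)]]
```

View pics/a1.png

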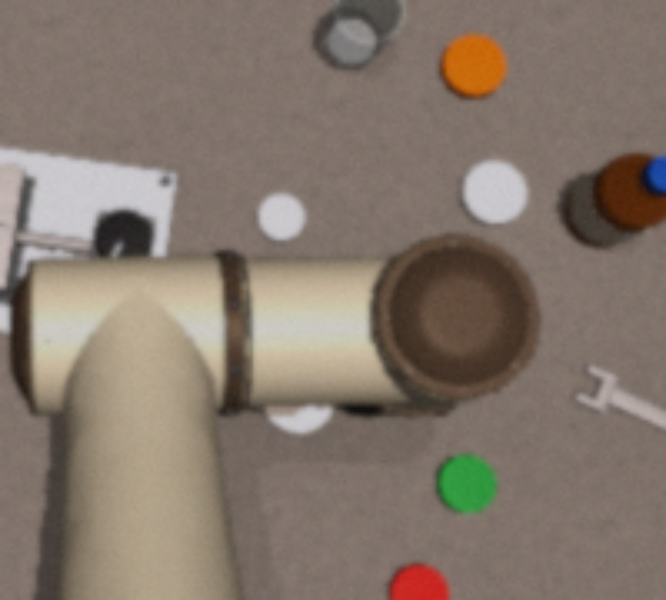

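Over disc68 as planned; the arm hides most of it, but its visible rim is where expected. Descending.

```bash
python3 -m jog '[[[0,0,-0.3],[0,0,0],-1],[[0,0,-0.6],[0,0,0],-1],[[0,0,-1],[0,0,0],-1],[[0,0,-1],[0,0,0],-1]]' &&
python3 -m jog '[[[0,0,-0.2],[0,0,0],-1],[[0,0,-0.4],[0,0,0],-1],[[0,0,-0.6],[0,0,0],-1],[[0,0,-0.75],[0,0,0],-1],[[0,0,-0.84],[0,0,0],-1],[[0,0,-0.84],[0,0,0],-1],[[0,0,-0.84],[0,0,0],-1]]' &&
python3 -m jog '[[[0,0,0],[0,0,0],1],[[0,0,0],[0,0,0],1],[[0,0,0],[0,0,0],1],[[0,0,0],[0,0,0],1],[[0,0,0],[0,0,0],1],[[0,0,0],[0,0,0],1],[[0,0,0],[0,0,0],1],[[0,0,0],[0,0,0],1]]'
```

```text
clock: 3.65
position: [419.0, -162.7, 78.1]
ee_rot: [0.988, -0.156, -0.005, 0.0]
contact_force: [-1.0, 0.5, 0.4]
gripper_width: 85.6
grasp_force: 0.0
clock: 4.35
position: [423.4, -163.3, -1.6]
ee_rot: [0.988, -0.155, 0.001, -0.0]
contact_force: [0.0, 1.1, -0.3]
gripper_width: 85.5
grasp_force: 0.0
clock: 5.15
position: [423.3, -163.4, -1.0]
ee_rot: [0.988, -0.155, 0.001, -0.0]
contact_force: [-2.3, 1.6, 10.3]
gripper_width: 65.4
grasp_force: 63.8
```

```bash
python3 -m jog '[[[0,0,0.1],[0,0,0],1],[[0,0,0.3],[0,0,0],1],[[0,0,0.6],[0,0,0],1],[[0,0,1],[0,0,0],1],[[0,0,1],[0,0,0],1],[[0,0,1],[0,0,0],1]]' 
python3 -m jog '[[[0,0.3,0.4],[0,0,0],1],[[0,0.6,0.6],[0,0,0],1],[[0,1,0.8],[0,0,0],1],[[0,1,0.8],[0,0,0],1],[[0,1,0.8],[0,0,0],1],[[0,1,0.8],[0,0,0],1]]'
python3 - <<'E'
from h import *
d=get_image("scene");u,v=px(d,[422,-63,175]);u,v=int(u),int(v);print(u,v);cv2.imwrite("pics/a2.png",cv2.resize(d["frame"][max(v-70,0):v+50,u-80:u+80,::-1],(800,600),interpolation=2))
E
```

```text
clock: 5.75
position: [422.4, -163.2, 98.5]
ee_rot: [0.988, -0.156, 0.001, -0.0]
contact_force: [-0.7, -0.1, -2.3]
gripper_width: 65.0
grasp_force: 67.2
clock: 6.35
position: [421.0, -63.8, 175.8]
ee_rot: [0.988, -0.156, -0.002, 0.001]
contact_force: [0.2, -0.1, -1.0]
gripper_width: 65.2
grasp_force: 67.9
257 191
```

View pics/a2.png

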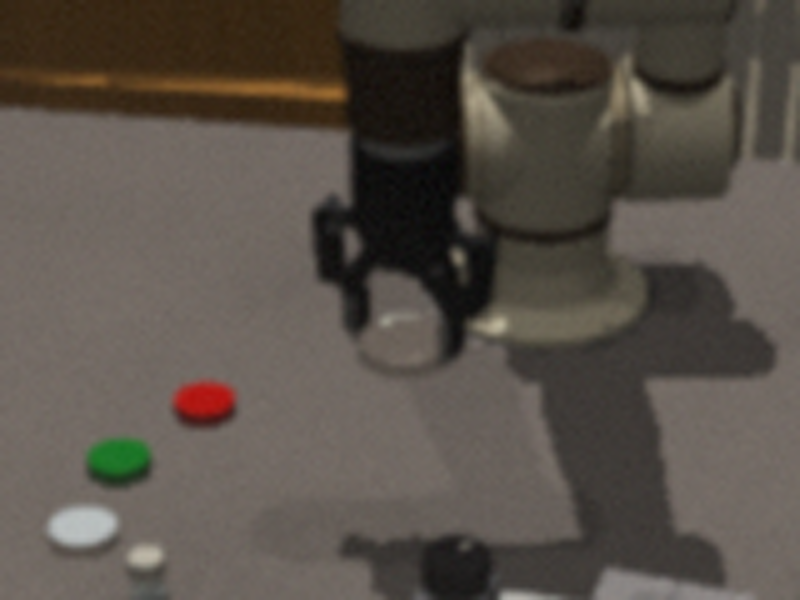

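Disc68 is held level in the fingers (crop px 405,340). Carrying it to the platform.

```bash
python3 -m jog '[[[0.15,0.25,0],[0,0,0],1],[[0.3,0.5,0],[0,0,0],1],[[0.45,0.75,0],[0,0,0],1],[[0.58,1,0],[0,0,0],1]]' &&
python3 -m jog '[[[0.25,0.25,0],[0,0,0],1],[[0.5,0.5,0],[0,0,0],1],[[0.75,0.75,0],[0,0,0],1],[[0.9,0.9,0],[0,0,0],1],[[1,1.0,0],[0,0,0],1],[[1,1,0],[0,0,0],1],[[1,1,0],[0,0,0],1]]' &&
python3 -m jog '[[[0,0.03,-0.2],[0,0,0],1],[[0,0.03,-0.5],[0,0,0],1],[[0,0.03,-0.8],[0,0,0],1],[[0,0.03,-0.95],[0,0,0],1],[[0,0.03,-0.95],[0,0,0],1],[[0,0.03,-0.95],[0,0,0],1],[[0,0.03,-0.95],[0,0,0],1]]'
python3 - <<'E'
from h import *
d=get_image("scene");u,v=px(d,[580,140,80]);u,v=int(u),int(v);print(u,v);cv2.imwrite("pics/a3.png",cv2.resize(d["frame"][max(v-50,0):v+40,u-60:u+60,::-1],(800,600),interpolation=2))
E
```

```text
clock: 6.8
position: [480.5, 36.3, 176.1]
ee_rot: [0.988, -0.157, -0.001, 0.001]
contact_force: [0.3, -0.4, -1.8]
gripper_width: 65.3
grasp_force: 67.9
clock: 7.5
position: [579.7, 135.3, 175.7]
ee_rot: [0.988, -0.157, -0.001, 0.001]
contact_force: [0.2, 0.3, -1.7]
gripper_width: 65.2
grasp_force: 67.9
clock: 8.2
position: [581.1, 139.6, 83.8]
ee_rot: [0.988, -0.156, 0.001, -0.001]
contact_force: [0.5, -0.9, -1.0]
gripper_width: 65.1
grasp_force: 68.3
308 243
```

View pics/a3.png

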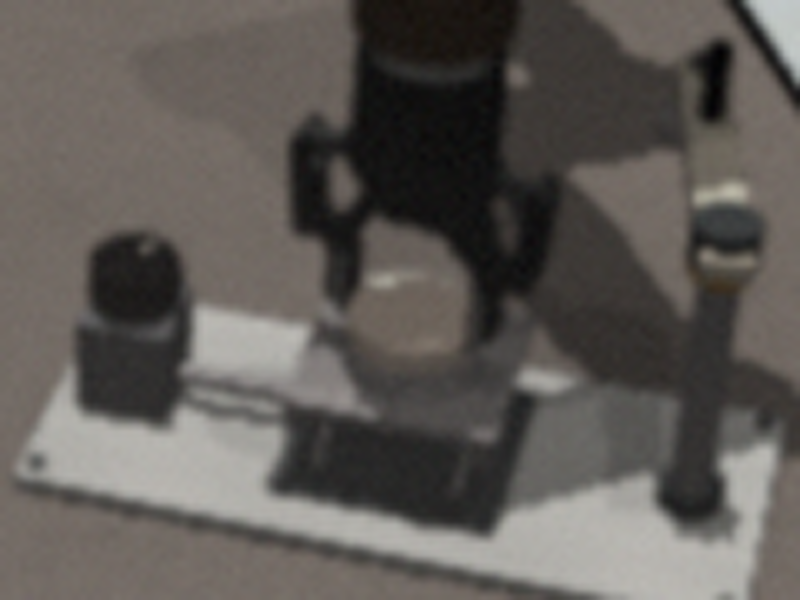

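```bash
python3 -m jog '[[[0,0,-0.06],[0,0,0],1],[[0,0,-0.12],[0,0,0],1],[[0,0,-0.14],[0,0,0],1],[[0,0,-0.14],[0,0,0],1],[[0,0,-0.14],[0,0,0],1]]'
python3 -m jog '[[[0,0,-0.01],[0,0,0],1],[[0,0,-0.01],[0,0,0],1],[[0,0,-0.01],[0,0,0],1]]'
```

```text
clock: 8.75
position: [580.6, 139.8, 70.0]
ee_rot: [0.988, -0.155, 0.001, -0.0]
contact_force: [-1.8, -0.3, 8.3]
gripper_width: 65.3
grasp_force: 69.5
clock: 9.05
position: [580.7, 139.8, 69.9]
ee_rot: [0.988, -0.155, 0.001, -0.0]
contact_force: [-4.6, -0.9, 12.5]
gripper_width: 65.7
grasp_force: 70.1
```

```bash
python3 -m jog '[[[0,0,0],[0,0,0],-0.3],[[0,0,0],[0,0,0],-0.5],[[0,0,0],[0,0,0],-0.75],[[0,0,0],[0,0,0],-0.8],[[0,0,0.0],[0,0,0],-0.8],[[0,0,0.1],[0,0,0],-0.8],[[0,0,0.3],[0,0,0],-0.8],[[0,0,0.7],[0,0,0],-0.8],[[0,0,1],[0,0,0],-0.8]]' &&
python3 -m jog '[[[0,-0.5,0.2],[0,0,0],-1],[[0,-1,0.2],[0,0,0],-1],[[0,-1,0.2],[0,0,0],-1]]' &&
python3 -m jog '[[[0,-1,0],[0,0,-0.375],-1],[[0,-1,0],[0,0,-0.375],-1],[[0,-1,0],[0,0,-0.375],-1],[[0,-1,0],[0,0,-0.375],-1],[[0,-1,0],[0,0,-0.375],-1],[[0,-1,0],[0,0,-0.375],-1],[[0,-1,0],[0,0,-0.375],-1]]' &&
python3 -m jog '[[[0.25,-1,0],[0,0,0],-1],[[0.25,-1,0],[0,0,0],-1],[[0.25,-1,0],[0,0,0],-1]]'
python3 - <<'E'
from h import *
d=get_image("top");cv2.imwrite("pics/a4.png",topmap(d,84,480,680,20,260,3)[:,:,::-1])
print(discs(d,14,380,660,-400,-100,amin=300))
print(discs(d,84,520,640,70,210,amin=300))
E
```

```text
clock: 9.95
position: [580.9, 139.7, 169.7]
ee_rot: [0.988, -0.156, 0.001, -0.0]
contact_force: [1.1, -0.8, 0.8]
gripper_width: 77.1
grasp_force: 0.0
clock: 10.25
position: [580.1, 35.8, 189.0]
ee_rot: [0.987, -0.158, 0.001, -0.0]
contact_force: [-0.0, 0.9, -1.6]
gripper_width: 85.1
grasp_force: 0.0
clock: 10.95
position: [580.4, -60.1, 187.5]
ee_rot: [0.853, -0.522, 0.0, 0.0]
contact_force: [-0.5, -0.5, -0.1]
gripper_width: 85.1
grasp_force: 0.0
clock: 11.25
position: [606.1, -164.3, 187.0]
ee_rot: [0.852, -0.523, 0.0, 0.0]
contact_force: [-0.8, 0.9, -1.5]
gripper_width: 85.4
grasp_force: 0.0
[[np.float64(605.7), np.float64(-355.8), np.float64(61.7), np.float64(61.5), np.float64(62.5)], [np.float64(576.8), np.float64(-148.9), np.float64(26.2), np.float64(31.5), np.float64(26.0)], [np.float64(518.8), np.float64(-250.7), np.float64(28.0), np.float64(27.5), np.float64(29.0)], [np.float64(440.5), np.float64(-313.9), np.float64(53.5), np.float64(53.5), np.float64(54.5)]]
[[np.float64(583.6), np.float64(147.6), np.float64(134.2), np.float64(129.5), np.float64(120.0)], [np.float64(534.3), np.float64(75.6), np.float64(20.3), np.float64(13.0), np.float64(32.0)]]
```

View pics/a4.png

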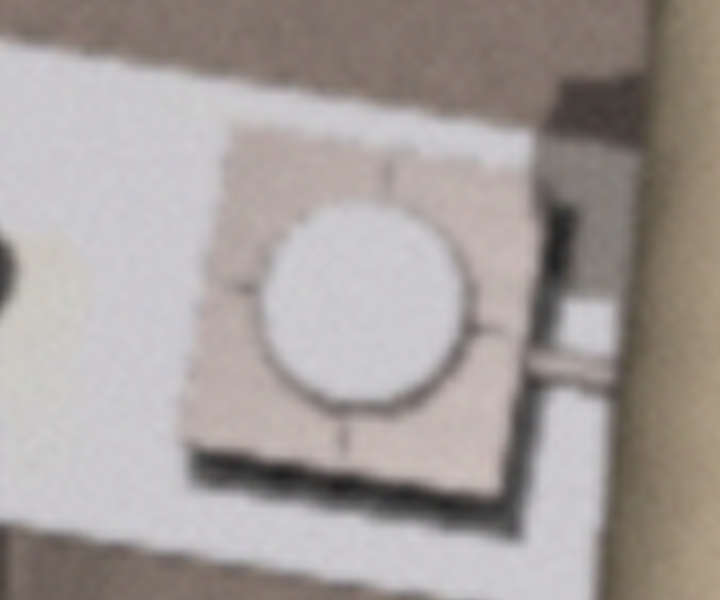

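Disc68 sits at (579,139), within about 1 mm of the cross. Next is disc60, with the fingers turned 45° to clear the bottle.

```bash
python3 -m jog '[[[0,-0.5,0],[0,0,0],-1],[[0,-0.97,0],[0,0,0],-1],[[0,-0.97,0],[0,0,0],-1],[[0,-0.97,0],[0,0,0],-1]]' &&
python3 -m jog '[[[0,-0.5,0],[0,0,0],-1],[[0,-0.98,0],[0,0,0],-1],[[0,-0.98,-0.4],[0,0,0],-0.85],[[0,-0.98,-0.8],[0,0,0],-0.85],[[0,-0.98,-1],[0,0,0],-0.85],[[0,-0.98,-1],[0,0,0],-0.85],[[0,-0.98,-1],[0,0,0],-0.85]]' &&
python3 -m jog '[[[0,0,-0.3],[0,0,0],-0.85],[[0,0,-0.6],[0,0,0],-0.85],[[0,0,-0.8],[0,0,0],-0.85],[[0,0,-0.88],[0,0,0],-0.85],[[0,0,-0.88],[0,0,0],-0.85],[[0,0,-0.88],[0,0,0],-0.85]]' &&
python3 -m jog '[[[0,0,0],[0,0,0],1],[[0,0,0],[0,0,0],1],[[0,0,0],[0,0,0],1],[[0,0,0],[0,0,0],1],[[0,0,0],[0,0,0],1],[[0,0,0],[0,0,0],1],[[0,0,0],[0,0,0],1],[[0,0,0],[0,0,0],1]]'
python3 -m jog '[[[0,0,0.1],[0,0,0],1],[[0,0,0.3],[0,0,0],1],[[0,0,0.6],[0,0,0],1],[[0,0,1],[0,0,0],1],[[0,0,1],[0,0,0],1],[[0,0,1],[0,0,0],1]]'
```

```text
clock: 11.7
position: [605.0, -257.5, 187.0]
ee_rot: [0.853, -0.522, -0.0, -0.0]
contact_force: [0.4, 0.8, -0.9]
gripper_width: 85.3
grasp_force: 0.0
clock: 12.4
position: [606.3, -354.2, 88.2]
ee_rot: [0.854, -0.521, 0.0, 0.0]
contact_force: [-0.4, 0.6, 1.8]
gripper_width: 78.9
grasp_force: 0.0
clock: 13.0
position: [606.9, -355.7, 1.6]
ee_rot: [0.853, -0.521, 0.002, -0.0]
contact_force: [-0.2, -0.1, -0.6]
gripper_width: 78.8
grasp_force: 0.0
clock: 13.8
position: [606.9, -355.9, 2.0]
ee_rot: [0.853, -0.522, 0.002, -0.0]
contact_force: [-0.1, 1.5, 5.8]
gripper_width: 57.2
grasp_force: 64.2
clock: 14.4
position: [605.7, -355.4, 101.1]
ee_rot: [0.853, -0.522, 0.001, -0.001]
contact_force: [-0.5, 0.1, -1.9]
gripper_width: 57.5
grasp_force: 64.0
```

```bash
python3 -m jog '[[[0,0.25,0.4],[0,0,0],1],[[0,0.5,0.8],[0,0,0],1],[[0,0.75,0.8],[0,0,0],1],[[0,1,0.8],[0,0,0],1]]' &&
python3 -m jog '[[[0,0.3,0],[0,0,0],1],[[0,0.6,0],[0,0,0],1],[[0,1,0],[0,0,0],1]]' &&
python3 -m jog '[[[0,0.3,0],[0,0,0],1],[[0,0.6,0],[0,0,0],1],[[0,1,0],[0,0,0],1]]' &&
python3 -m jog '[[[0,0.3,0],[0,0,0],1],[[0,0.6,0],[0,0,0],1],[[-0.1,1,0],[0,0,0],1]]' &&
python3 -m jog '[[[-0.16,0.3,0],[0,0,0],1],[[-0.16,0.6,0],[0,0,0],1],[[-0.16,0.85,0],[0,0,0],1],[[-0.16,0.95,0],[0,0,0],1],[[-0.16,0.95,-0.3],[0,0,0],1],[[-0.16,0.95,-0.6],[0,0,0],1],[[-0.16,0.95,-0.8],[0,0,0],1],[[-0.16,0.95,-0.8],[0,0,0],1],[[-0.16,0.95,-0.8],[0,0,0],1],[[-0.16,0.95,-0.8],[0,0,0],1]]' &&
python3 -m jog '[[[0,0,-0.07],[0,0,0],1],[[0,0,-0.12],[0,0,0],1],[[0,0,-0.14],[0,0,0],1],[[0,0,-0.14],[0,0,0],1],[[0,0,-0.14],[0,0,0],1]]'
```

```text
clock: 14.8
position: [604.9, -254.3, 179.5]
ee_rot: [0.853, -0.522, -0.0, -0.0]
contact_force: [0.2, -0.4, -1.6]
gripper_width: 57.3
grasp_force: 64.5
clock: 15.1
position: [604.0, -154.7, 177.5]
ee_rot: [0.853, -0.523, -0.002, 0.001]
contact_force: [0.4, 0.7, -1.0]
gripper_width: 57.0
grasp_force: 64.5
clock: 15.4
position: [604.0, -54.7, 177.6]
ee_rot: [0.853, -0.523, -0.002, 0.001]
contact_force: [0.1, 0.9, -0.8]
gripper_width: 57.3
grasp_force: 64.5
clock: 15.7
position: [594.7, 45.2, 177.5]
ee_rot: [0.853, -0.523, -0.001, 0.001]
contact_force: [-0.1, 0.9, -2.2]
gripper_width: 57.3
grasp_force: 64.5
clock: 16.7
position: [580.2, 139.7, 100.6]
ee_rot: [0.853, -0.522, 0.001, -0.001]
contact_force: [0.2, -0.6, -0.8]
gripper_width: 57.3
grasp_force: 64.5
clock: 17.2
position: [579.5, 139.7, 86.9]
ee_rot: [0.853, -0.522, 0.0, -0.0]
contact_force: [-2.9, -0.9, 6.1]
gripper_width: 56.8
grasp_force: 65.2
```

```bash
python3 -m jog '[[[0,0,0],[0,0,0],-0.2],[[0,0,0],[0,0,0],-0.4],[[0,0,0],[0,0,0],-0.6],[[0,0,0],[0,0,0],-0.7],[[0,0,0.0],[0,0,0],-0.7],[[0,0,0.1],[0,0,0],-0.7],[[0,0,0.3],[0,0,0],-0.7],[[0,0,0.7],[0,0,0],-0.7],[[0,0,1],[0,0,0],-0.7]]' &&
python3 -m jog '[[[0,-0.5,0],[0,0,0],-0.7],[[-0.2,-1,0],[0,0,0],-0.7],[[-0.2,-1,0],[0,0,0],-0.7]]' &&
python3 -m jog '[[[-0.2,-1,0],[0,0,0],-0.7],[[-0.2,-1,0],[0,0,0],-0.7],[[-0.2,-1,0],[0,0,0],-0.7]]' &&
python3 -m jog '[[[-0.5,-1,0],[0,0,0],-0.7],[[-0.5,-1,0],[0,0,0],-0.7],[[-0.5,-1,0],[0,0,0],-0.7],[[-0.5,-1,0],[0,0,0],-0.7]]'
python3 - <<'E'
from h import *
d=get_image("top");cv2.imwrite("pics/a5.png",topmap(d,98,480,680,20,260,3)[:,:,::-1])
print(discs(d,14,380,660,-400,-100,amin=300))
E
```

```text
clock: 18.1
position: [579.9, 139.7, 188.0]
ee_rot: [0.853, -0.522, 0.001, -0.001]
contact_force: [-0.2, 0.4, 0.8]
gripper_width: 72.6
grasp_force: 0.0
clock: 18.4
position: [557.2, 36.0, 186.3]
ee_rot: [0.852, -0.524, -0.0, 0.0]
contact_force: [0.4, -0.1, -0.4]
gripper_width: 72.3
grasp_force: 0.0
clock: 18.7
position: [537.9, -64.2, 186.0]
ee_rot: [0.852, -0.524, -0.0, 0.0]
contact_force: [-0.2, -0.0, -0.2]
gripper_width: 72.7
grasp_force: 0.0
clock: 19.1
position: [488.9, -161.4, 185.9]
ee_rot: [0.852, -0.523, 0.0, -0.0]
contact_force: [0.9, 1.2, 0.4]
gripper_width: 72.8
grasp_force: 0.0
[[np.float64(600.9), np.float64(-178.3), np.float64(115.9), np.float64(116.5), np.float64(101.0)], [np.float64(440.5), np.float64(-314.0), np.float64(53.7), np.float64(53.5), np.float64(54.5)]]
```

View pics/a5.png

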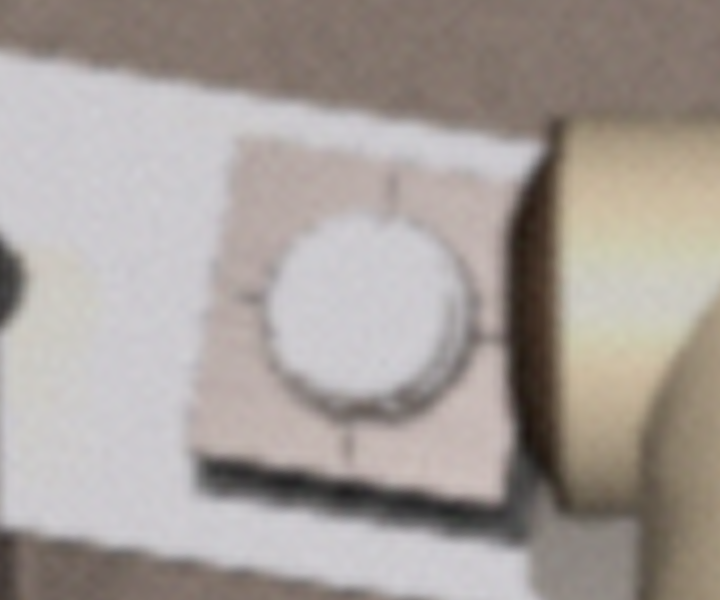

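Disc60 sits at (579,141) on disc68. Next is disc52.

```bash
python3 -m jog '[[[-0.2,-0.4,0],[0,0,0],-0.65],[[-0.49,-0.8,0],[0,0,0],-0.65],[[-0.49,-0.8,0],[0,0,0],-0.65],[[-0.49,-0.8,0],[0,0,0],-0.65]]' &&
python3 -m jog '[[[0,-0.5,0],[0,0,0],-0.65],[[0,-0.74,0],[0,0,0],-0.65],[[0,-0.74,-0.4],[0,0,0],-0.65],[[0,-0.74,-0.8],[0,0,0],-0.65],[[0,-0.74,-1],[0,0,0],-0.65],[[0,-0.74,-1],[0,0,0],-0.65],[[0,-0.74,-1],[0,0,0],-0.65]]' &&
python3 -m jog '[[[0,0,-0.3],[0,0,0],-0.65],[[0,0,-0.6],[0,0,0],-0.65],[[0,0,-0.8],[0,0,0],-0.65],[[0,0,-0.85],[0,0,0],-0.65],[[0,0,-0.85],[0,0,0],-0.65],[[0,0,-0.85],[0,0,0],-0.65]]' &&
python3 -m jog '[[[0,0,0],[0,0,0],1],[[0,0,0],[0,0,0],1],[[0,0,0],[0,0,0],1],[[0,0,0],[0,0,0],1],[[0,0,0],[0,0,0],1],[[0,0,0],[0,0,0],1],[[0,0,0],[0,0,0],1],[[0,0,0],[0,0,0],1]]'
python3 -m jog '[[[0,0,0.1],[0,0,0],1],[[0,0,0.3],[0,0,0],1],[[0,0,0.6],[0,0,0],1],[[0,0,1],[0,0,0],1],[[0,0,1],[0,0,0],1],[[0,0,1],[0,0,0],1]]'
```

```text
clock: 19.55
position: [441.0, -240.1, 185.6]
ee_rot: [0.853, -0.522, 0.0, -0.0]
contact_force: [0.4, 0.7, -0.6]
gripper_width: 70.5
grasp_force: 0.0
clock: 20.25
position: [442.1, -313.6, 85.8]
ee_rot: [0.854, -0.521, 0.0, 0.0]
contact_force: [0.5, -0.3, 0.3]
gripper_width: 70.8
grasp_force: 0.0
clock: 20.85
position: [442.0, -314.7, 2.1]
ee_rot: [0.853, -0.522, 0.002, -0.0]
contact_force: [-0.3, 0.7, 0.4]
gripper_width: 70.6
grasp_force: 0.0
clock: 21.65
position: [441.6, -314.8, 2.5]
ee_rot: [0.853, -0.522, 0.002, -0.0]
contact_force: [-0.8, 0.9, 6.7]
gripper_width: 49.5
grasp_force: 60.8
clock: 22.25
position: [440.7, -314.4, 102.0]
ee_rot: [0.853, -0.522, 0.002, -0.001]
contact_force: [-0.2, 0.7, -1.1]
gripper_width: 49.2
grasp_force: 62.1
```

```bash
python3 -m jog '[[[0,0.25,0.4],[0,0,0],1],[[0,0.5,0.8],[0,0,0],1],[[0.1,0.75,0.9],[0,0,0],1],[[0.2,1,0.9],[0,0,0],1]]' &&
python3 -m jog '[[[0.1,0.3,0],[0,0,0],1],[[0.2,0.6,0],[0,0,0],1],[[0.4,1,0],[0,0,0],1]]' &&
python3 -m jog '[[[0.1,0.3,0],[0,0,0],1],[[0.2,0.6,0],[0,0,0],1],[[0.4,1,0],[0,0,0],1]]' &&
python3 -m jog '[[[0.1,0.3,0],[0,0,0],1],[[0.2,0.6,0],[0,0,0],1],[[0.39,1,0],[0,0,0],1]]' &&
python3 -m jog '[[[0,0.25,0],[0,0,0],1],[[0,0.45,0],[0,0,0],1],[[0,0.54,0],[0,0,0],1],[[0,0.54,0],[0,0,0],1],[[0,0.54,-0.3],[0,0,0],1],[[0,0.54,-0.6],[0,0,0],1],[[0,0.54,-0.8],[0,0,0],1],[[0,0.54,-0.8],[0,0,0],1],[[0,0.54,-0.8],[0,0,0],1]]' &&
python3 -m jog '[[[0,0,-0.05],[0,0,0],1],[[0,0,-0.08],[0,0,0],1],[[0,0,-0.1],[0,0,0],1],[[0,0,-0.1],[0,0,0],1],[[0,0,-0.1],[0,0,0],1]]'
```

```text
clock: 22.65
position: [460.8, -213.6, 191.9]
ee_rot: [0.853, -0.522, 0.001, -0.001]
contact_force: [0.4, -0.0, -1.6]
gripper_width: 49.4
grasp_force: 62.4
clock: 22.95
position: [498.7, -113.6, 189.1]
ee_rot: [0.852, -0.523, -0.002, 0.001]
contact_force: [0.8, -1.6, -0.5]
gripper_width: 49.5
grasp_force: 62.4
clock: 23.25
position: [538.8, -13.7, 189.0]
ee_rot: [0.853, -0.523, -0.002, 0.001]
contact_force: [0.4, -0.3, -0.3]
gripper_width: 49.3
grasp_force: 62.4
clock: 23.55
position: [577.9, 86.0, 188.9]
ee_rot: [0.853, -0.522, -0.001, 0.001]
contact_force: [1.2, -0.3, 0.2]
gripper_width: 49.0
grasp_force: 62.4
clock: 24.45
position: [579.5, 138.7, 110.6]
ee_rot: [0.853, -0.522, 0.0, 0.0]
contact_force: [-0.3, -1.3, 0.1]
gripper_width: 49.3
grasp_force: 62.4
clock: 24.95
position: [579.6, 139.7, 101.4]
ee_rot: [0.853, -0.522, 0.0, -0.0]
contact_force: [-2.3, -1.3, 4.1]
gripper_width: 49.1
grasp_force: 62.8
```

```bash
python3 -m jog '[[[0,0,0],[0,0,0],0],[[0,0,0],[0,0,0],-0.2],[[0,0,0],[0,0,0],-0.4],[[0,0,0],[0,0,0],-0.5],[[0,0,0.0],[0,0,0],-0.5],[[0,0,0.1],[0,0,0],-0.5],[[0,0,0.3],[0,0,0],-0.5],[[0,0,0.7],[0,0,0],-0.5],[[0,0,1],[0,0,0],-0.5]]' &&
python3 -m jog '[[[0,-0.5,0],[0,0,0],-0.5],[[-0.2,-1,0],[0,0,0],-0.5],[[-0.2,-1,0],[0,0,0],-0.5]]' &&
python3 -m jog '[[[-0.2,-1,0],[0,0,0],-0.5],[[-0.2,-1,0],[0,0,0],-0.5],[[-0.2,-1,0],[0,0,0],-0.5]]' &&
python3 -m jog '[[[-0.5,-1,0],[0,0,0],-0.5],[[-0.5,-1,0],[0,0,0],-0.5],[[-0.5,-1,0],[0,0,0],-0.5]]' &&
python3 -m jog '[[[-0.5,-0.5,0],[0,0,0],-0.5],[[-0.5,-0.5,0],[0,0,0],-0.5],[[-0.5,-0.5,0],[0,0,0],-0.5],[[-0.5,-0.5,0],[0,0,0],-0.5]]'
python3 - <<'E'
from h import *
d=get_image("top");a=topmap(d,112,500,660,60,220,3);b=topmap(d,14,500,660,-240,-80,3)
cv2.imwrite("pics/a6.png",cv2.resize(np.hstack([a,b])[:,:,::-1],(800,400)))
print(discs(d,14,380,660,-400,-100,amin=300))
E
```

```text
clock: 25.85
position: [579.8, 139.7, 203.0]
ee_rot: [0.853, -0.522, 0.001, -0.001]
contact_force: [1.7, 0.5, 0.3]
gripper_width: 64.0
grasp_force: 0.0
clock: 26.15
position: [557.2, 36.0, 201.3]
ee_rot: [0.852, -0.524, -0.0, 0.0]
contact_force: [-1.1, 0.8, -0.4]
gripper_width: 64.3
grasp_force: 0.0
clock: 26.45
position: [537.9, -64.1, 201.0]
ee_rot: [0.852, -0.524, 0.0, 0.0]
contact_force: [0.5, -0.4, 0.6]
gripper_width: 64.2
grasp_force: 0.0
clock: 26.75
position: [487.5, -162.6, 200.8]
ee_rot: [0.852, -0.523, -0.0, 0.0]
contact_force: [-0.8, -0.2, -0.7]
gripper_width: 64.2
grasp_force: 0.0
clock: 27.15
position: [440.1, -210.1, 200.9]
ee_rot: [0.853, -0.522, 0.001, -0.0]
contact_force: [0.4, -0.3, 0.5]
gripper_width: 64.3
grasp_force: 0.0
[[np.float64(511.9), np.float64(-134.9), np.float64(131.4), np.float64(92.0), np.float64(226.0)], [np.float64(532.3), np.float64(-272.1), np.float64(118.0), np.float64(122.5), np.float64(114.0)]]
```

View pics/a6.png

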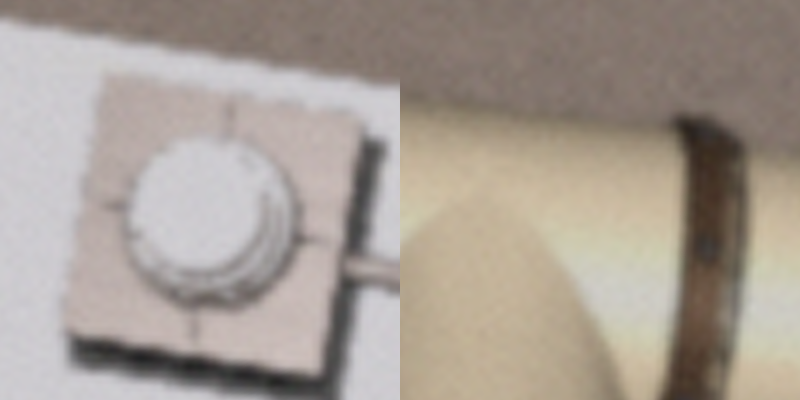

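```bash
python3 -m jog '[[[-0.2,0.5,0],[0,0,0.375],-0.5],[[-0.2,0.5,0],[0,0,0.375],-0.5],[[-0.2,0.5,0],[0,0,0.375],-0.5],[[-0.2,0.5,0],[0,0,0.375],-0.5],[[-0.2,0.5,0],[0,0,0.375],-0.5],[[-0.2,0.5,0],[0,0,0.375],-0.5],[[-0.2,0.5,0],[0,0,0.375],-0.5]]'
python3 - <<'E'
from h import *
d=get_image("top");print(read_state()["joints"].round(2))
print(discs(d,14,500,680,-240,-80,amin=300))
im=topmap(d,112,480,680,50,250,3).astype(int)
# fit stack top: gradient-free check, template correlation of a 52 mm disc
g=cv2.GaussianBlur(im.min(2).astype(np.uint8),(0,0),2);c=cv2.HoughCircles(g,cv2.HOUGH_GRADIENT_ALT,1,5,param1=60,param2=.6,minRadius=74,maxRadius=84)
print(None if c is None else [(680-a[1]/3,250-a[0]/3,a[2]/1.5) for a in c[0]])
E
```

```text
clock: 27.9
position: [420.4, -159.3, 200.4]
ee_rot: [0.988, -0.155, 0.0, 0.0]
contact_force: [-0.3, -0.2, 0.1]
gripper_width: 63.6
grasp_force: 0.0
[ 0.    0.11 -0.45 -0.   -1.01  1.26]
[[np.float64(587.2), np.float64(-155.9), np.float64(45.5), np.float64(45.5), np.float64(46.0)], [np.float64(516.3), np.float64(-86.7), np.float64(24.4), np.float64(16.0), np.float64(35.0)], [np.float64(516.0), np.float64(-179.1), np.float64(66.3), np.float64(115.5), np.float64(33.5)]]
None
```

```bash
python3 -m jog '[[[0.5,0,0],[0,0,0],-0.5],[[1,0,0],[0,0,0],-0.5],[[1,0,0],[0,0,0],-0.5]]' &&
python3 -m jog '[[[0.4,0.04,0],[0,0,0],-0.5],[[0.68,0.04,0],[0,0,0],-0.5],[[0.68,0.04,-0.4],[0,0,0],-0.5],[[0.68,0.04,-0.8],[0,0,0],-0.5],[[0.68,0.04,-1],[0,0,0],-0.5],[[0.68,0.04,-1],[0,0,0],-0.5],[[0.68,0.04,-1],[0,0,0],-0.5]]' &&
python3 -m jog '[[[0,0,-0.3],[0,0,0],-0.5],[[0,0,-0.6],[0,0,0],-0.5],[[0,0,-0.85],[0,0,0],-0.5],[[0,0,-0.98],[0,0,0],-0.5],[[0,0,-0.98],[0,0,0],-0.5],[[0,0,-0.98],[0,0,0],-0.5]]' &&
python3 -m jog '[[[0,0,0],[0,0,0],1],[[0,0,0],[0,0,0],1],[[0,0,0],[0,0,0],1],[[0,0,0],[0,0,0],1],[[0,0,0],[0,0,0],1],[[0,0,0],[0,0,0],1],[[0,0,0],[0,0,0],1],[[0,0,0],[0,0,0],1]]'
python3 -m jog '[[[0,0,0.1],[0,0,0],1],[[0,0,0.3],[0,0,0],1],[[0,0,0.6],[0,0,0],1],[[0,0,1],[0,0,0],1],[[0,0,1],[0,0,0],1],[[0,0,1],[0,0,0],1]]'
```

```text
clock: 28.25
position: [524.8, -159.7, 198.7]
ee_rot: [0.988, -0.155, 0.0, 0.0]
contact_force: [-1.9, -0.7, -0.3]
gripper_width: 64.2
grasp_force: 0.0
clock: 28.95
position: [588.0, -156.1, 100.8]
ee_rot: [0.988, -0.155, 0.0, 0.0]
contact_force: [0.2, -0.1, 0.8]
gripper_width: 63.9
grasp_force: 0.0
clock: 29.55
position: [588.8, -156.4, 4.0]
ee_rot: [0.988, -0.155, 0.002, 0.0]
contact_force: [-0.5, 0.3, 0.5]
gripper_width: 64.0
grasp_force: 0.0
clock: 30.35
position: [588.8, -156.4, 4.7]
ee_rot: [0.988, -0.155, 0.002, -0.0]
contact_force: [-1.6, 0.5, 5.3]
gripper_width: 41.1
grasp_force: 59.9
clock: 30.95
position: [587.8, -156.3, 104.3]
ee_rot: [0.988, -0.156, 0.002, -0.0]
contact_force: [-0.9, 0.7, -0.6]
gripper_width: 40.6
grasp_force: 60.7
```

```bash
python3 -m jog '[[[0,0.1,0.4],[0,0,0],1],[[0,0.4,0.8],[0,0,0],1],[[0,0.7,0.9],[0,0,0],1],[[0,1,0.9],[0,0,0],1]]' &&
python3 -m jog '[[[0,0.3,0],[0,0,0],1],[[0,0.6,0],[0,0,0],1],[[0,1,0],[0,0,0],1]]' &&
python3 -m jog '[[[-0.08,0.3,0],[0,0,0],1],[[-0.08,0.6,0],[0,0,0],1],[[-0.08,0.85,0],[0,0,0],1],[[-0.08,0.96,0],[0,0,0],1],[[-0.08,0.96,0],[0,0,0],1],[[-0.08,0.96,-0.3],[0,0,0],1],[[-0.08,0.96,-0.5],[0,0,0],1],[[-0.08,0.96,-0.65],[0,0,0],1],[[-0.08,0.96,-0.65],[0,0,0],1],[[-0.08,0.96,-0.65],[0,0,0],1]]' &&
python3 -m jog '[[[0,0,-0.05],[0,0,0],1],[[0,0,-0.08],[0,0,0],1],[[0,0,-0.11],[0,0,0],1],[[0,0,-0.11],[0,0,0],1],[[0,0,-0.11],[0,0,0],1]]'
```

```text
clock: 31.35
position: [587.7, -55.4, 193.9]
ee_rot: [0.988, -0.156, 0.001, -0.0]
contact_force: [0.2, -0.5, -0.7]
gripper_width: 41.3
grasp_force: 60.9
clock: 31.65
position: [586.1, 44.1, 190.9]
ee_rot: [0.988, -0.157, -0.002, 0.001]
contact_force: [1.2, 0.3, 0.7]
gripper_width: 40.8
grasp_force: 60.9
clock: 32.65
position: [579.4, 138.6, 127.3]
ee_rot: [0.988, -0.156, -0.0, 0.0]
contact_force: [0.8, 0.2, -0.4]
gripper_width: 40.9
grasp_force: 60.9
clock: 33.15
position: [579.6, 139.7, 117.6]
ee_rot: [0.988, -0.155, 0.001, -0.0]
contact_force: [-2.0, -0.3, 5.9]
gripper_width: 41.3
grasp_force: 61.4
```

```bash
python3 -m jog '[[[0,0,0],[0,0,0],0.2],[[0,0,0],[0,0,0],0],[[0,0,0],[0,0,0],-0.2],[[0,0,0],[0,0,0],-0.3],[[0,0,0.0],[0,0,0],-0.3],[[0,0,0.1],[0,0,0],-0.3],[[0,0,0.3],[0,0,0],-0.3],[[0,0,0.7],[0,0,0],-0.3],[[0,0,1],[0,0,0],-0.3]]' &&
python3 -m jog '[[[-0.5,0,0.7],[0,0,0],1],[[-1,0,0.7],[0,0,0],1],[[-1,0,0.7],[0,0,0],1],[[-1,0,0.7],[0,0,0],1]]' &&
python3 -m jog '[[[-0.8,0,0],[0,0,0],1],[[-0.8,0,0],[0,0,0],1],[[-0.8,0,0],[0,0,0],1],[[-0.8,0,0],[0,0,0],1],[[-0.8,0,0],[0,0,0],1]]'
python3 - <<'E'
from h import *
d=get_image("top");a=cv2.resize(topmap(d,126,500,660,60,220,3),(400,400))
e=get_image("scene");u,v=map(int,px(e,[580,140,100]));b=cv2.resize(e["frame"][v-30:v+30,u-30:u+30],(400,400),interpolation=2)
cv2.imwrite("pics/a7.png",np.hstack([a,b])[:,:,::-1])
E
```

```text
clock: 34.05
position: [579.9, 139.7, 219.0]
ee_rot: [0.988, -0.156, 0.001, -0.0]
contact_force: [0.3, 0.2, 0.7]
gripper_width: 55.3
grasp_force: 0.0
clock: 34.45
position: [477.7, 139.7, 290.0]
ee_rot: [0.988, -0.155, 0.002, -0.002]
contact_force: [-0.4, 0.7, -0.5]
gripper_width: 0.0
grasp_force: 0.0
clock: 34.95
position: [400.2, 140.0, 286.4]
ee_rot: [0.988, -0.156, 0.0, -0.0]
contact_force: [0.4, 0.3, -0.8]
gripper_width: -0.0
grasp_force: 0.0
```

View pics/a7.png

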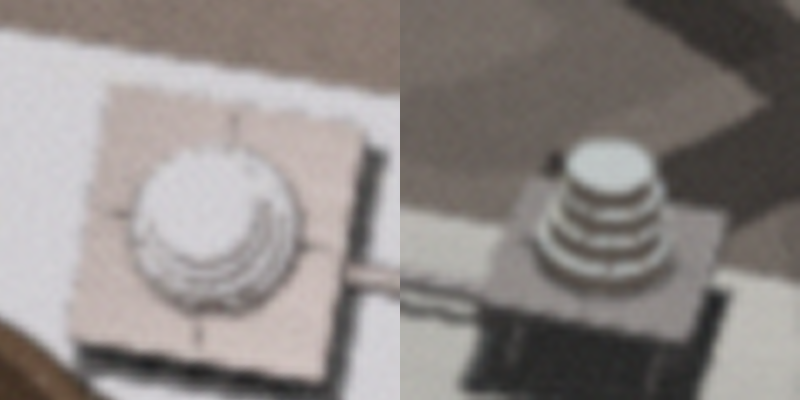

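The stack is well centred: four discs in order on the cross. Now I move the shut fingers behind the gauge peg.

```bash
python3 -m jog '[[[0.5,1,0],[0,0,0.175],1],[[0.5,1,0],[0,0,0.175],1],[[0.5,1,0],[0,0,0.175],1],[[0.5,1,0],[0,0,0.175],1]]' &&
python3 -m jog '[[[0.5,0.85,0],[0,0,0],1],[[0.5,0.85,0],[0,0,0],1],[[0.5,0.85,0],[0,0,0],1],[[0.5,0.85,0],[0,0,0],1]]' &&
python3 -m jog '[[[0,0,-0.3],[0,0,0],1],[[0,0,-0.6],[0,0,0],1],[[0,0,-0.91],[0,0,0],1],[[0,0,-0.91],[0,0,0],1],[[0,0,-0.91],[0,0,0],1]]' &&
python3 -m jog '[[[0,-0.15,0],[0,0,0],1],[[0.01,-0.25,0],[0,0,0.03],1],[[0.01,-0.34,0],[0,0,0.07],1],[[0.01,-0.44,0],[0,0,0.11],1],[[0.01,-0.53,0],[0,0,0.142],1],[[0.03,-0.62,0],[0,0,0.185],1],[[0.06,-0.71,0],[0,0,0.225],1],[[0.09,-0.8,0],[0,0,0.267],1],[[0.09,-0.8,0],[0,0,0.267],1]]'
python3 - <<'E'
from h import *
d=get_image("scene");u,v=map(int,px(d,[540,240,200]));cv2.imwrite("pics/a8.png",cv2.resize(d["frame"][v-60:v+60,u-80:u+80,::-1],(640,480),interpolation=2))
E
```

```text
clock: 35.45
position: [450.6, 241.3, 284.7]
ee_rot: [1.0, 0.027, -0.001, 0.001]
contact_force: [-0.9, 0.4, -0.3]
gripper_width: 0.2
grasp_force: 0.0
clock: 35.85
position: [499.5, 324.4, 284.8]
ee_rot: [1.0, 0.026, -0.001, 0.001]
contact_force: [-0.6, -0.7, -0.7]
gripper_width: 0.6
grasp_force: 0.0
clock: 36.35
position: [499.6, 323.7, 196.6]
ee_rot: [1.0, 0.026, 0.001, 0.0]
contact_force: [0.4, 0.2, 0.8]
gripper_width: 0.0
grasp_force: 0.0
clock: 37.25
position: [509.1, 243.6, 197.7]
ee_rot: [0.954, 0.301, 0.002, -0.001]
contact_force: [-0.4, 1.1, 0.4]
gripper_width: -0.2
grasp_force: 0.0
```

View pics/a8.png

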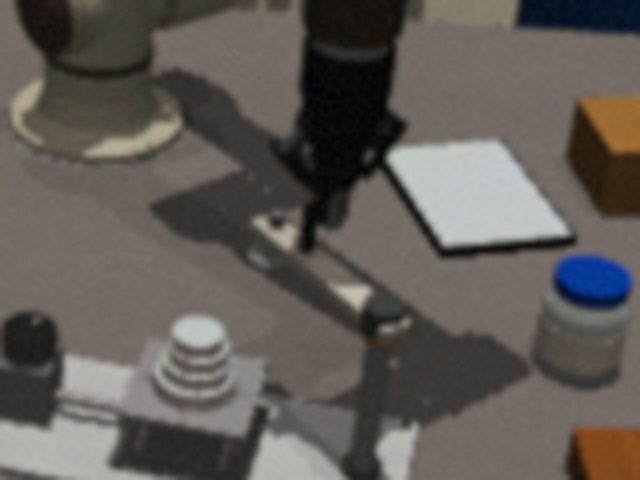

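The peg is being pushed and the arm is swinging in (arm seen from (265,225) to (390,315)). Continuing the arc.

```bash
python3 -m jog '[[[0.045,-0.08,0],[0,0,0.04],1],[[0.09,-0.16,0],[0,0,0.08],1],[[0.14,-0.24,0],[0,0,0.125],1],[[0.2,-0.31,0],[0,0,0.165],1],[[0.27,-0.37,0],[0,0,0.21],1],[[0.34,-0.43,0],[0,0,0.25],1],[[0.39,-0.47,0],[0,0,0.28],1],[[0.44,-0.5,0],[0,0,0.3],1],[[0.5,-0.53,0],[0,0,0.333],1],[[0.5,-0.53,0],[0,0,0.333],1]]'
python3 -m jog '[[[0.03,-0.015,0],[0,0,0.02],1],[[0.05,-0.025,0],[0,0,0.03],1],[[0.05,-0.025,0],[0,0,0.03],1],[[0.05,-0.025,0],[0,0,0.03],1]]'
```

```text
clock: 38.3
position: [558.9, 191.6, 196.1]
ee_rot: [0.794, 0.608, 0.001, 0.0]
contact_force: [-0.6, 0.6, 0.9]
gripper_width: 0.4
grasp_force: 0.0
clock: 38.7
position: [563.3, 189.3, 195.5]
ee_rot: [0.774, 0.633, 0.0, 0.0]
contact_force: [-0.6, -0.1, -0.2]
gripper_width: 0.1
grasp_force: 0.0
```

Small steps in the tangential direction until the stop is felt.

```bash
python3 -m jog '[[[0.02,-0.004,0],[0,0,0],1],[[0.02,-0.004,0],[0,0,0],1],[[0.02,-0.004,0],[0,0,0],1]]' | grep -E "pos|contact"
python3 -m jog '[[[0.02,-0.004,0],[0,0,0],1],[[0.02,-0.004,0],[0,0,0],1],[[0.02,-0.004,0],[0,0,0],1]]' | grep -E "pos|contact"
python3 -m jog '[[[0.015,-0.003,0],[0,0,0],1],[[0.015,-0.003,0],[0,0,0],1],[[0.015,-0.003,0],[0,0,0],1]]' | grep -E "pos|contact"
```

```text
position: [565.3, 188.8, 195.3]
contact_force: [-0.2, -0.3, -0.3]
position: [567.4, 188.4, 195.3]
contact_force: [-0.7, 0.7, 0.2]
position: [568.9, 188.0, 195.3]
contact_force: [0.0, -0.2, -0.0]
```

```bash
for i in 1; do
python3 -m jog '[[[0.015,-0.003,0],[0,0,0],1],[[0.015,-0.003,0],[0,0,0],1],[[0.015,-0.003,0],[0,0,0],1]]' | grep -E "pos|contact"
python3 -m jog '[[[0.015,-0.003,0],[0,0,0],1],[[0.015,-0.003,0],[0,0,0],1],[[0.015,-0.003,0],[0,0,0],1]]' | grep -E "pos|contact"
done
python3 - <<'E'
from h import *
d=get_image("scene");z=d["range_z"];v,u=np.mgrid[:420,:560];C=np.stack([(u-d["cx"])/d["fx"]*z,(v-d["cy"])/d["fy"]*z,z],-1);X=(C-d["t"])@d["R"]
m=(z>0)&(X[...,0]>480)&(X[...,0]<640)&(X[...,1]>90)&(X[...,1]<260)&(X[...,2]>174)&(X[...,2]<186);P=X[m];print(len(P))
for a in range(110,260,15):
    Q=P[(P[:,1]>=a)&(P[:,1]<a+15)]
    if len(Q):print(a,Q[:,0].min().round(),Q[:,0].max().round(),Q[:,0].mean().round(1),len(Q))
u,v=map(int,px(d,[570,170,180]));cv2.imwrite("pics/a9.png",cv2.resize(d["frame"][v-45:v+45,u-60:u+60,::-1],(640,480),interpolation=2))
E
```

```text
position: [569.1, 187.9, 195.2]
contact_force: [-5.9, 2.0, 1.6]
position: [569.2, 187.8, 195.2]
contact_force: [-9.7, 3.4, 3.3]
233
110 573.0 592.0 585.8 7
125 571.0 601.0 587.1 21
140 573.0 601.0 589.0 24
155 574.0 604.0 591.1 24
170 576.0 606.0 594.0 27
185 578.0 610.0 598.8 22
200 582.0 612.0 597.4 28
215 586.0 613.0 601.6 23
230 588.0 621.0 604.1 30
245 589.0 619.0 605.7 27
```

View pics/a9.png

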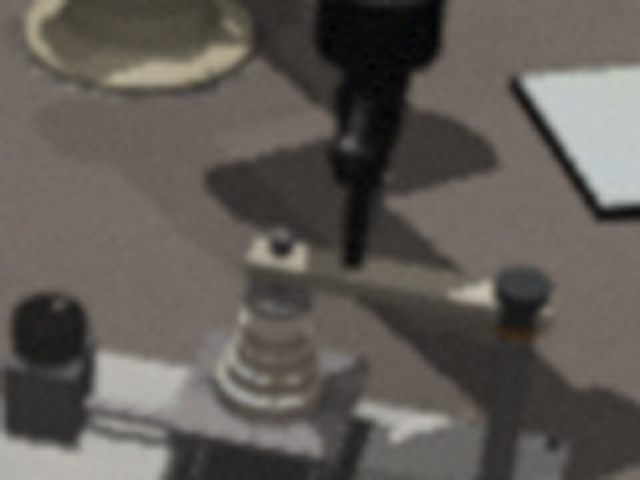

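The arm is in against its stop: about 10 N reaction, arm along (590–605) as expected, foot over the stack. Backing off and going to the knob.

```bash
python3 -m jog '[[[-0.1,0,0],[0,0,0],1],[[-0.3,0,0],[0,0,0],1],[[-0.3,0,0],[0,0,0],1],[[-0.3,0,0.5],[0,0,0],1],[[-0.3,0,0.95],[0,0,0],1],[[-0.3,0,0.95],[0,0,0],1]]' &&
python3 -m jog '[[[0,-0.5,0],[0,0,0],0.5],[[0,-1,0],[0,0,0],0],[[0,-1,0],[0,0,0],-0.7]]' &&
python3 -m jog '[[[0.12,-0.5,0],[0,0,0],-0.7],[[0.12,-0.96,0],[0,0,0],-0.7],[[0.12,-0.96,0],[0,0,0],-0.7],[[0.12,-0.96,-0.3],[0,0,0],-0.7],[[0.12,-0.96,-0.7],[0,0,0],-0.7],[[0.12,-0.96,-1],[0,0,0],-0.7],[[0.12,-0.96,-1],[0,0,0],-0.7]]' &&
python3 -m jog '[[[0,0,-0.3],[0,0,0],-0.7],[[0,0,-0.7],[0,0,0],-0.7],[[0,0,-1],[0,0,0],-0.7],[[0,0,-1],[0,0,0],-0.7]]' &&
python3 -m jog '[[[0,0,-0.1],[0,0,0],-0.7],[[0,0,-0.13],[0,0,0],-0.7],[[0,0,-0.13],[0,0,0],-0.7],[[0,0,-0.13],[0,0,0],-0.7]]'
python3 -c "
from bench import *;print(read_state()['joints'].round(2))"
```

```text
clock: 40.85
position: [545.7, 188.6, 298.4]
ee_rot: [0.773, 0.634, 0.008, 0.003]
contact_force: [0.8, 1.0, -0.4]
gripper_width: -0.2
grasp_force: 0.0
clock: 41.15
position: [542.0, 83.2, 290.9]
ee_rot: [0.775, 0.632, 0.0, 0.001]
contact_force: [-0.1, 0.5, -0.5]
gripper_width: 43.1
grasp_force: 0.0
clock: 41.85
position: [551.3, -8.6, 185.9]
ee_rot: [0.774, 0.634, -0.004, -0.002]
contact_force: [-1.4, -0.5, -0.1]
gripper_width: 72.9
grasp_force: 0.0
clock: 42.25
position: [552.4, -8.5, 88.0]
ee_rot: [0.773, 0.634, -0.003, -0.001]
contact_force: [-0.4, 0.6, -0.4]
gripper_width: 72.4
grasp_force: 0.0
clock: 42.65
position: [554.7, -8.4, 78.6]
ee_rot: [0.773, 0.634, 0.001, 0.001]
contact_force: [0.6, 0.4, -0.3]
gripper_width: 72.5
grasp_force: 0.0
[ 0.28  0.42 -0.36  0.   -0.78  2.67]
```

Closing on the knob and making the first turn, a small one to check it works.

```bash
python3 -m jog '[[[0,0,0],[0,0,0],1],[[0,0,0],[0,0,0],1],[[0,0,0],[0,0,0],1],[[0,0,0],[0,0,0],1],[[0,0,0],[0,0,0],1],[[0,0,0],[0,0,0],1],[[0,0,0],[0,0,0],1]]' &&
python3 -m jog '[[[0,0,0],[0,0,-0.06],1],[[0,0,0],[0,0,-0.12],1],[[0,0,0],[0,0,-0.18],1],[[0,0,0],[0,0,-0.24],1],[[0,0,0],[0,0,-0.3],1],[[0,0,0],[0,0,-0.36],1],[[0,0,0],[0,0,-0.42],1],[[0,0,0],[0,0,-0.48],1],[[0,0,0],[0,0,-0.5],1],[[0,0,0],[0,0,-0.5],1],[[0,0,0],[0,0,-0.5],1]]'
cat >> h.py <<'E'
def heights():
    "median platform z and stack-top / arm / stem-top z from both cameras"
    o={}
    for n in("top","scene"):
        d=get_image(n);z=d["range_z"];v,u=np.mgrid[:420,:560];C=np.stack([(u-d["cx"])/d["fx"]*z,(v-d["cy"])/d["fy"]*z,z],-1);X=(C-d["t"])@d["R"]
        c=np.array([580.3,139.7]);yw=-.172;e=X[...,:2]-c;a=e@[np.cos(yw),np.sin(yw)];b=e@[-np.sin(yw),np.cos(yw)];r=np.hypot(a,b)
        pl=(z>0)&(abs(a)<50)&(abs(b)<50)&(r>40)&(X[...,2]>60)&(X[...,2]<135);st=(z>0)&(r<12)&(X[...,2]>183)
        o[n]=(int(pl.sum()),round(float(np.median(X[pl][:,2])),1) if pl.any() else None,int(st.sum()),round(float(np.median(X[st][:,2])),1) if st.any() else None,round(float(X[st][:,2].max()),1) if st.any() else None)
    return o
E
python3 -c "
from h import *
print(heights())"
```

```text
clock: 43.35
position: [556.0, -8.6, 79.0]
ee_rot: [0.773, 0.634, 0.002, 0.002]
contact_force: [1.7, -3.0, 4.9]
gripper_width: 46.0
grasp_force: 61.2
clock: 44.45
position: [555.0, -7.7, 79.0]
ee_rot: [0.987, 0.162, 0.002, -0.0]
contact_force: [-1.2, 1.9, 8.2]
gripper_width: 46.0
grasp_force: 61.7
{'top': (31, 75.5, 0, None, None), 'scene': (208, 72.7, 15, 189.0, 191.5)}
```

Works: 60° gave about 3 mm. Continuing the stroke.

```bash
python3 -m jog '[[[0,0,0],[0,0,-0.06],1],[[0,0,0],[0,0,-0.12],1],[[0,0,0],[0,0,-0.18],1],[[0,0,0],[0,0,-0.24],1],[[0,0,0],[0,0,-0.3],1],[[0,0,0],[0,0,-0.36],1],[[0,0,0],[0,0,-0.42],1],[[0,0,0],[0,0,-0.48],1],[[0,0,0],[0,0,-0.54],1],[[0,0,0],[0,0,-0.6],1],[[0,0,0],[0,0,-0.66],1],[[0,0,0],[0,0,-0.72],1],[[0,0,0],[0,0,-0.78],1],[[0,0,0],[0,0,-0.84],1],[[0,0,0],[0,0,-0.9],1],[[0,0,0],[0,0,-0.96],1],[[0,0,0],[0,0,-1],1],[[0,0,0],[0,0,-1],1]]' &&
python3 -m jog '[[[0,0,0],[0,0,-0.06],1],[[0,0,0],[0,0,-0.12],1],[[0,0,0],[0,0,-0.18],1],[[0,0,0],[0,0,-0.24],1],[[0,0,0],[0,0,-0.3],1],[[0,0,0],[0,0,-0.36],1],[[0,0,0],[0,0,-0.42],1],[[0,0,0],[0,0,-0.48],1],[[0,0,0],[0,0,-0.54],1],[[0,0,0],[0,0,-0.6],1],[[0,0,0],[0,0,-0.66],1],[[0,0,0],[0,0,-0.72],1],[[0,0,0],[0,0,-0.78],1],[[0,0,0],[0,0,-0.84],1],[[0,0,0],[0,0,-0.9],1],[[0,0,0],[0,0,-0.96],1],[[0,0,0],[0,0,-1],1],[[0,0,0],[0,0,-1],1]]'
python3 -c "
from h import *
print(heights(),read_state()['joints'].round(2))"
```

```text
clock: 46.35
position: [556.6, -5.9, 79.0]
ee_rot: [-0.634, 0.774, -0.001, 0.004]
contact_force: [2.2, 9.0, 6.2]
gripper_width: 46.0
grasp_force: 61.5
clock: 48.15
position: [557.4, -8.2, 79.1]
ee_rot: [0.353, 0.936, 0.002, 0.004]
contact_force: [5.6, -1.5, 4.1]
gripper_width: 45.9
grasp_force: 61.2
{'top': (27, 87.4, 0, None, None), 'scene': (208, 85.1, 16, 188.6, 193.3)} [ 0.28  0.43 -0.36  0.   -0.78 -2.57]
```

```bash
python3 -m jog '[[[0,0,0],[0,0,0],0],[[0,0,0],[0,0,0],-0.3],[[0,0,0],[0,0,0],-0.6],[[0,0,0],[0,0,0],-0.6],[[0,0,0],[0,0,0],-0.6],[[0,0,0.25],[0,0,0],-0.6],[[0,0,0.25],[0,0,0],-0.6]]' &&
python3 -m jog '[[[0,0,0],[0,0,0.9],-0.6],[[0,0,0],[0,0,0.9],-0.6],[[0,0,0],[0,0,0.9],-0.6],[[0,0,0],[0,0,0.9],-0.6],[[0,0,0],[0,0,0.9],-0.6],[[0,0,0],[0,0,0.9],-0.6],[[0,0,0],[0,0,0.9],-0.6],[[0,0,0],[0,0,0.9],-0.6],[[0,0,0],[0,0,0.9],-0.6],[[0,0,0],[0,0,0.9],-0.6],[[0,0,0],[0,0,0.9],-0.6],[[0,0,0],[0,0,0.9],-0.6],[[0,0,0],[0,0,0.9],-0.6],[[0,0,0],[0,0,0.9],-0.6],[[0,0,0],[0,0,0.9],-0.6]]' | tail -5 &&
python3 -m jog '[[[0,0,0],[0,0,0.6],-0.6],[[0,0,0],[0,0,0.6],-0.6],[[0,0,0],[0,0,0.6],-0.6],[[0,0,0],[0,0,0.6],-0.6],[[0,0,0],[0,0,0.6],-0.6],[[0,0,0],[0,0,0.6],-0.6],[[0,0,0],[0,0,0.6],-0.6],[[0,0,0],[0,0,0.6],-0.6],[[0,0,0],[0,0,0.6],-0.6],[[0,0,0],[0,0,0.6],-0.6],[[0,0,0],[0,0,0.6],-0.6]]' &&
python3 -m jog '[[[0,0,-0.15],[0,0,0],-0.6],[[0,0,-0.25],[0,0,0],-0.6],[[0,0,-0.25],[0,0,0],-0.6],[[0,0,-0.25],[0,0,0],-0.6],[[0,0,-0.25],[0,0,0],1],[[0,0,-0.25],[0,0,0],1],[[0,0,-0.25],[0,0,0],1],[[0,0,-0.25],[0,0,0],1],[[0,0,-0.25],[0,0,0],1],[[0,0,-0.25],[0,0,0],1],[[0,0,-0.25],[0,0,0],1]]'
python3 -c "
from h import *
print(heights(),read_state()['joints'].round(2))"
```

```text
clock: 48.95
position: [555.6, -8.2, 104.8]
ee_rot: [0.352, 0.936, 0.001, 0.002]
contact_force: [0.3, -0.4, 0.0]
gripper_width: 68.1
grasp_force: 0.0
position: [553.5, -8.5, 101.9]
ee_rot: [-0.549, 0.836, 0.0, -0.0]
contact_force: [-0.2, -0.2, 0.2]
gripper_width: 68.1
grasp_force: 0.0
clock: 51.55
position: [553.7, -8.5, 102.2]
ee_rot: [0.935, -0.354, -0.0, 0.0]
contact_force: [-0.5, -0.1, 0.4]
gripper_width: 68.4
grasp_force: 0.0
clock: 52.65
position: [556.1, -7.1, 78.9]
ee_rot: [0.936, -0.353, 0.002, -0.002]
contact_force: [1.9, 4.6, 2.9]
gripper_width: 46.1
grasp_force: 61.4
{'top': (29, 87.0, 0, None, None), 'scene': (207, 85.5, 17, 188.5, 190.7)} [ 0.28  0.43 -0.36 -0.   -0.78  0.57]
```

```bash
python3 -m jog '[[[0,0,0],[0,0,-0.06],1],[[0,0,0],[0,0,-0.12],1],[[0,0,0],[0,0,-0.18],1],[[0,0,0],[0,0,-0.24],1],[[0,0,0],[0,0,-0.3],1],[[0,0,0],[0,0,-0.36],1],[[0,0,0],[0,0,-0.42],1],[[0,0,0],[0,0,-0.48],1],[[0,0,0],[0,0,-0.54],1],[[0,0,0],[0,0,-0.6],1],[[0,0,0],[0,0,-0.66],1],[[0,0,0],[0,0,-0.66],1],[[0,0,0],[0,0,-0.66],1]]'
python3 -c "
from h import *
print([heights()['scene'] for i in range(3)])"
python3 -m jog '[[[0,0,0],[0,0,-0.05],1],[[0,0,0],[0,0,-0.1],1],[[0,0,0],[0,0,-0.15],1],[[0,0,0],[0,0,-0.2],1],[[0,0,0],[0,0,-0.25],1],[[0,0,0],[0,0,-0.3],1],[[0,0,0],[0,0,-0.34],1],[[0,0,0],[0,0,-0.34],1],[[0,0,0],[0,0,-0.34],1]]'
python3 -c "
from h import *
print([heights()['scene'] for i in range(3)])"
```

```text
clock: 54.05
position: [556.5, -7.1, 78.9]
ee_rot: [-0.496, 0.868, -0.001, 0.003]
contact_force: [1.6, 4.8, 2.3]
gripper_width: 46.4
grasp_force: 61.6
[(214, 89.3, 16, 191.2, 196.3), (213, 89.5, 13, 190.8, 194.0), (218, 89.2, 16, 190.5, 195.7)]
clock: 55.25
position: [556.6, -7.3, 78.9]
ee_rot: [-0.163, 0.987, 0.0, 0.004]
contact_force: [3.1, 4.7, 2.2]
gripper_width: 46.2
grasp_force: 61.6
[(210, 91.6, 16, 192.5, 195.5), (216, 91.5, 17, 192.5, 197.7), (208, 91.6, 17, 192.0, 197.9)]
```

The platform is at about 92 mm and the stem has risen about 4 mm. Releasing and checking.

```bash
python3 -m jog '[[[0,0,0],[0,0,0],0],[[0,0,0],[0,0,0],-0.3],[[0,0,0],[0,0,0],-0.6],[[0,0,0],[0,0,0],-0.6],[[0,0,0],[0,0,0],-0.6],[[0,0,0.25],[0,0,0],-0.6],[[0,0,0.6],[0,0,0],-0.6],[[0,0,1],[0,0,0],-0.6],[[0,0,1],[0,0,0],-0.6]]' &&
python3 -m jog '[[[0,-0.3,0.5],[0,0,0],-0.6],[[0,-1,0.9],[0,0,0],-0.6],[[-0.3,-1,0.9],[0,0,0],-0.6],[[-0.3,-1,0.9],[0,0,0],-0.6],[[-0.3,-1,0.9],[0,0,0],-0.6],[[-0.3,-1,0.9],[0,0,0],-0.6]]'
python3 - <<'E'
from h import *
print([heights()['scene'] for i in range(3)])
d=get_image("scene");e=get_image("top")
u,v=map(int,px(d,[580,140,120]));a=cv2.resize(d["frame"][v-40:v+40,u-40:u+40],(400,400),interpolation=2)
cv2.imwrite("pics/b1.png",np.hstack([a,cv2.resize(e["frame"],(400,400))])[:,:,::-1])
E
```

```text
clock: 56.45
position: [557.3, -8.4, 183.4]
ee_rot: [-0.163, 0.987, -0.0, 0.006]
contact_force: [0.8, -0.9, 0.7]
gripper_width: 68.2
grasp_force: 0.0
clock: 57.05
position: [523.5, -108.2, 266.3]
ee_rot: [-0.162, 0.987, 0.0, -0.001]
contact_force: [-0.5, 1.8, 0.0]
gripper_width: 68.2
grasp_force: 0.0
[(214, 91.9, 17, 191.5, 197.2), (213, 91.7, 17, 192.3, 197.5), (216, 91.4, 19, 192.2, 198.5)]
```

View pics/b1.png

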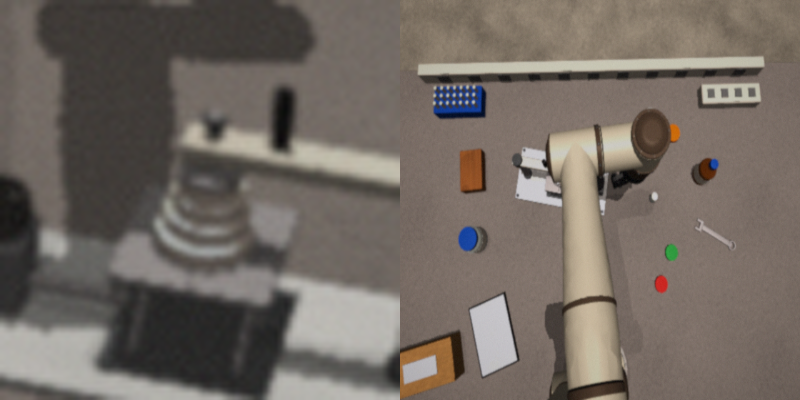

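The foot rests on the top disc (crop px 210,180), the stem is raised about 4 mm, the stack is neat and nothing else has moved. Handing in.

```bash
python3 -c "
from bench import *
print(job_done())"
```

```text
the job is handed in; nothing more can be done
None
```

All four discs (68, 60, 52 and 44 mm) are stacked widest-first and centred to about 2 mm, then the gauge arm was swung in against its stop. The jack is raised so the top disc lifts the foot about 4 mm by the camera readings, and the job was handed in at about 57 s; no verdict came back.

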